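Put returned stock away: cartons and coupling in the drawer, rails upright in the holder

TASK

Put the returned stock away: lay every small carton and the pipe coupling (whichever are there) in the open top drawer of the cabinet and slide that drawer fully shut, and stand every length of square rail upright in the round grey pipe-stub holder. Leave the jar and the tape roll where they are.

Things in the scene. Friction and masses are not known exactly. Their poses are not given: they have to be found in the camera images.
- cabinet_drawer0 (a joint): top drawer of the low grey two-drawer cabinet (310 wide, 300 deep, 170 mm high, fixed): how far it is pulled out towards the robot, m; 0 = fully shut. Starts 0.14 to 0.17 open, slides with little friction. The length of drawer open to the sky is this value less 6 mm; the rest is under the cabinet's top.
- drawer_floor (a point): point on the top drawer's inner floor, midway across, 53 mm behind its inner front, 95 mm above the counter; moves with the drawer. x points to the drawer's back (the way it shuts), z up. Inside: x -53 to +202 mm, y -134 to +134 mm, side walls 53 mm high, front 62 mm (outer face x = -74). The cabinet's top covers x > opening - 59 mm, 63 mm above this floor: nothing may stand higher.
- cabinet_drawer0_handle (a point): middle of the top drawer's bar handle, a level round bar 120 mm long, 11 mm thick, along the drawer's y, 35 mm in front of the drawer's front and 132 mm above the counter (38 mm below the cabinet's top). Moves with the drawer; same axes as the drawer.
- carton0: small closed cardboard carton, a block 76 x 48 x 42 mm (its own x, y, z), 0.15 kg; may be absent; origin at its centre (21 mm above the counter at the start). Belongs in the drawer.
- carton1: small closed cardboard carton, a block 76 x 48 x 42 mm (its own x, y, z), 0.15 kg; may be absent; origin at its centre (21 mm above the counter at the start). Belongs in the drawer.
- coupling: brass pipe coupling lying on its side, 84 mm long (along its own x), hexagonal collars at both ends (18 mm long, 44 mm across flats), round waist between them 48 mm long and 36 mm thick, 0.16 kg; may be absent; origin at its centre (22 mm above the counter at the start). Belongs in the drawer.
- rail0: length of square punched aluminium mounting rail, 165 mm long (along its own x) and 16 x 16 mm, 0.09 kg, either end may be up; may be absent; origin at its centre. Lies flat on the rubber mat (3 mm thick) at the start. Belongs in the holder.
- rail1: length of square punched aluminium mounting rail, 165 mm long (along its own x) and 16 x 16 mm, 0.09 kg, either end may be up; may be absent; origin at its centre. Lies flat on the rubber mat (3 mm thick) at the start. Belongs in the holder.
- rail2: length of square punched aluminium mounting rail, 165 mm long (along its own x) and 16 x 16 mm, 0.09 kg, either end may be up; may be absent; origin at its centre. Lies flat on the rubber mat (3 mm thick) at the start. Belongs in the holder.
- rail3: length of square punched aluminium mounting rail, 165 mm long (along its own x) and 16 x 16 mm, 0.09 kg, either end may be up; may be absent; origin at its centre. Lies flat on the rubber mat (3 mm thick) at the start. Belongs in the holder.
- holder: holder for the rails: a stub of grey drain pipe fixed upright to the counter, open at the top, 80 mm outside and 72 mm inside diameter, 85 mm high, floor 5 mm thick; origin at the centre of its underside on the counter, z up. The rails stand in it loosely, leaning like pens in a mug.
- jar: bystander: white closed jar, 68 mm in diameter, 75 mm high; origin at the centre of its underside. Leave alone.
- tape: bystander: roll of clear tape lying flat, 72 mm in diameter, 40 mm high; origin at the centre of its underside. Leave alone.

How it is judged:
By the outcome, as a careful person would: the job done as asked, in the order asked, and still so for the second after the job is handed in, with the robot touching nothing.
Of carton0, carton1, coupling only 2 to 3 are there at a start; the rules pass over those that are not, and their reading is None.
Of rail0, rail1, rail2, rail3 only 3 to 4 are there at a start; the rules pass over those that are not, and their reading is None.
At some moment in a run one of carton0, carton1, coupling may be knocked a few centimetres aside while the robot is not near it.
Once in a run the grip may slacken for a moment while it holds something.
It also fails if it takes over 210 s, if anything falls off the work surface, if the arm or the gripper's body presses on something with over 40 N, if the wrist force passes 120 N, or if a joint passes its speed limit or range.

ROBOT

A 6-joint arm with a two-finger parallel gripper is mounted at the origin on the work surface. World frame = base frame: x ahead of the robot, y to its left, z up, the work surface at z = 0. Lengths are in m, angles in rad, forces in N, time in s.
With the tool pointing down it reaches from about 0.225 to 0.725 m from the base axis. Payload 3.1 kg.
Tool frame: the origin (TCP) lies midway between the tips of the shut fingers; the grasp point (between the pads) lies 19 mm behind it; z points along the fingers, y is the line along which they close (so a half turn about z gives the same grasp; the last joint's range is limited). The gripper opens to 85 mm and grips with 20 to 120 N. Pads are 22 mm wide; open, the fingers measure 114 mm over their backs; the gripper's body (76 mm by 85 mm) begins 54 mm behind the grasp point. The pads swing forward as they close: fully open they stand 13 mm farther back than shut.
Start: joints at [1.043, 0.048, 0.099, 1.622, 0, 1.443], TCP at [0.204, 0.484, 0.231] pointing down, gripper open.
Joint ranges: [-2.91, 2.91], [-0.99, 1.94], [-1.21, 1.42], [-2.12, 2.29], [-1.49, 1.47], [-3.14, 3.14]. Speed limits (rad/s): [2.79, 2.79, 3.14, 3.14, 3.14, 3.14].

INTERFACE

Orientations are given as [roll, pitch, yaw] about the fixed x, y, z axes, in that order (R = Rz(yaw) Ry(pitch) Rx(roll)).
In Python, from cell import monitor, imaging, job gives the robot as it stands.
- The arm moves only by the tool move_arm, never from a script. Its argument "steps" is text: rows parted by semicolons, each of 7 numbers parted by spaces: the turn, a rotation vector about the tool's x, y, z in units of 10 degrees (1.0 is 10 degrees), then the shift along the tool's x, y, z in units of 25 mm (1.0 is 25 mm), then the opening, from 0 (shut) to 1 (fully open). A call has 1 to 12 rows; each row shifts and turns the commanded pose from where the row before left it, along the tool's axes as they then stand; what a row does not reach is not made up. A row lasts 1/8 s, in which the tool goes at most 62.5 mm and 10.7 degrees, less where a joint would pass 70% of its speed; a pose out of reach is approached as far as the arm can. A call is refused whole if a number of a shift passes 1 or a number of a turn 1, either way. A call with a gripper value outside its range is refused whole. The fingers move at their own pace and stop on an object; "grip_force" is the grip in N (left out, the last holds). Time passes only in rows, so rows that do not move let the fingers close. It gives the time, the measured TCP pose, the force, the opening and the grip force at its end, in the units of the state.
- monitor.observe(): the state, without advancing time (a new reading comes with each control period).
- imaging.get_image(name): name is "side" or "top" or "wrist"; returns the picture (384x512x3 uint8, red, green, blue); there is no depth.
- imaging.get_calibration(name): a dict with "mtx" (3x3 intrinsics, pixels), "rvec" (rotation vector, rad) and "tvec" (3), from world to camera coordinates, as OpenCV has them. Camera axes: x right, y down, z forward; pixel columns grow to the right and rows downward; lengths in m; the calibration is good to about 2 mm. A picture is of the moment at which its call begins: read the wrist's pose just before it. get_calibration takes no time and is no camera call; for the wrist camera it gives the pose at the moment of the call.
- job.close_job(): hands the job in; it is judged then, once.
The state is a dict: "time": time; "q": joint angles; "joint_velocities": joint speeds; "joint_efforts": joint torques, N m; "ee_pos": TCP position; "ee_rot": TCP orientation; "wrist_force": force on the tool from outside, world axes, zero at the start; "torque": the same for the moment, N m; "grip_width": finger opening in m; "gripper_force": force on a finger pad.
Only numpy, scipy, OpenCV 4.12 (cv2) and the standard library are available. Lean on these libraries where they do the work, as an engineer would, in place of code of your own. Each camera call takes 0.05 s, during which the arm holds its last target. There are 200 camera calls.

## Working session

There is one attempt and no reset: what is moved stays moved. The work goes in short steps, Python scripts to look and compute and a tool call to move; the robot and the scene stay as the last step left them, time stands still between calls to the robot, and variables do not carry over. Pictures are saved under pics/ and viewed, at most 14 in all, crops included, and the job is handed in when it is done.

Besides the shell and the picture viewer there is one more tool, called after ">>>" as name(argument=value, ...) on one line, values as JSON. move_arm: Moves the arm, as the interface text tells. Its arguments: {"type":"object","properties":{"steps":{"type":"string"},"grip_force":{"type":"number"}},"required":["steps"]}

```bash
mkdir -p pics; ls
python3 - <<'E'
from cell import monitor, imaging
import cv2
print(monitor.observe())
for n in ("top","side"):
    im=imaging.get_image(n); cv2.imwrite(f"pics/{n}0.png",cv2.resize(im[:,:,::-1],(800,600),interpolation=cv2.INTER_CUBIC)); c=imaging.get_calibration(n); print(n,c)
print(imaging.get_calibration("wrist"))
E
```

```text
pics
{'time': 0.0, 'q': array([ 1.04320400e+00,  4.87897163e-02,  9.75648267e-02,  1.62198802e+00,
       -2.08815709e-05,  1.44295560e+00]), 'joint_velocities': array([-9.15581524e-05,  1.26290405e-03, -5.63061386e-04, -2.03428273e-03,
       -2.22676842e-03,  5.06553188e-04]), 'joint_efforts': array([ 1.84343589e-03, -3.38776302e+01,  3.20018971e+01,  1.99784740e-02,
       -8.95942026e-05, -1.08951031e-05]), 'ee_pos': array([0.20404843, 0.48305395, 0.23008034]), 'ee_rot': array([-3.13919313e+00, -2.87385803e-04,  2.74184073e+00]), 'wrist_force': array([0.43599746, 0.02047999, 0.2956858 ]), 'torque': array([ 0.03003001, -0.02297324, -0.00930842]), 'gripper_force': 0.0, 'grip_width': 0.08540751335384025}
top {'mtx': array([[429.09558008,   0.        , 253.14975443],
       [  0.        , 429.09558008, 194.91266733],
       [  0.        ,   0.        ,   1.        ]]), 'rvec': array([ 2.07046628, -2.1662981 ,  0.22457237]), 'tvec': array([0.05663046, 0.59790169, 1.20594304])}
side {'mtx': array([[349.49324332,   0.        , 250.12665254],
       [  0.        , 349.49324332, 189.64261124],
       [  0.        ,   0.        ,   1.        ]]), 'rvec': array([ 2.44650868, -0.32743985,  0.09672099]), 'tvec': array([-0.52876492,  0.22919153,  0.78889641])}
{'mtx': array([[309.12463562,   0.        , 255.79332154],
       [  0.        , 309.12463562, 193.51647461],
       [  0.        ,   0.        ,   1.        ]]), 'rvec': array([-2.37428968, -1.57685077, -0.26386377]), 'tvec': array([-0.52482236, -0.04360034,  0.38011251])}
```

View pics/top0.png

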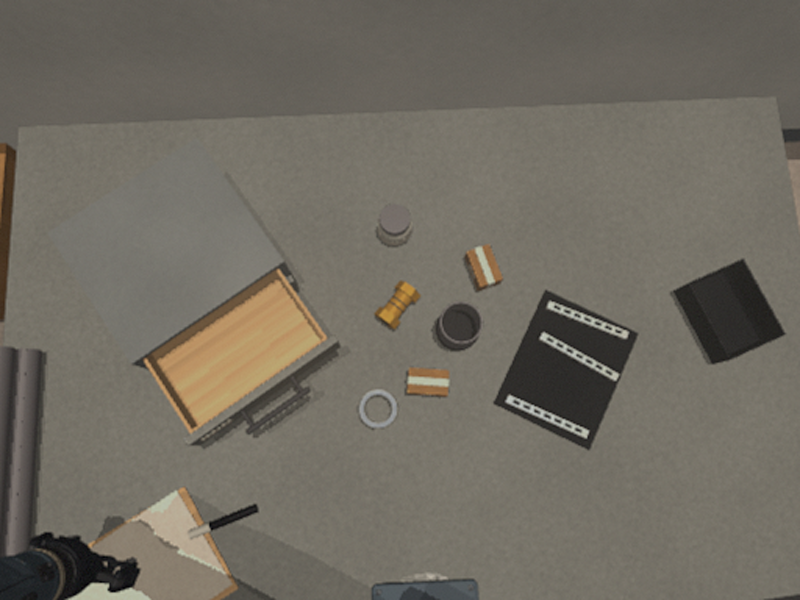

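View pics/side0.png

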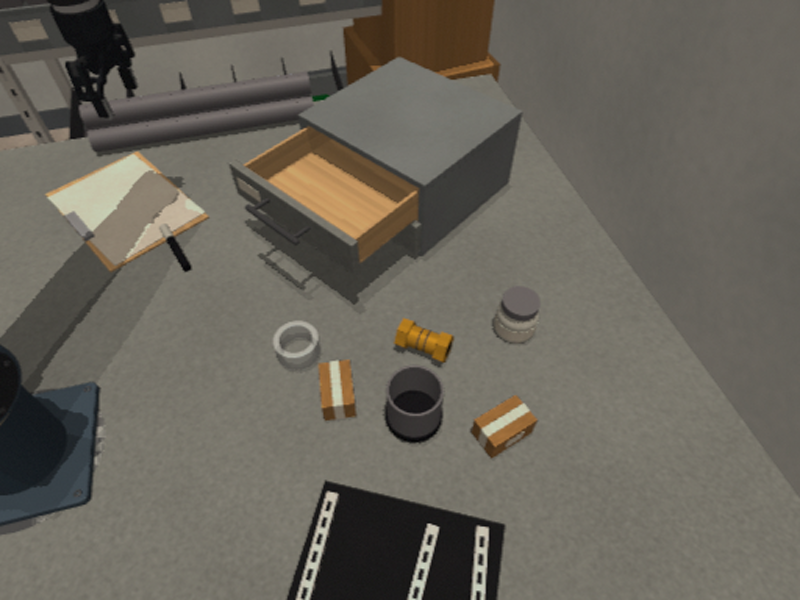

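The top view (800x600 view pixels) shows three rails on the mat, centred near (588,320), (579,356) and (547,418). The cartons are at (485,266) and (428,382), the coupling at (398,305), the holder at (460,326) and the drawer front from (193,440) to (338,345). The side view agrees with this. Next I'll measure.

```bash
cat > h.py <<'E'
import numpy as np, cv2
from cell import monitor, imaging
from scipy.spatial.transform import Rotation as R
def cal(n):
    c=imaging.get_calibration(n); return c["mtx"],cv2.Rodrigues(np.array(c["rvec"]))[0],np.array(c["tvec"]).reshape(3)
def px2w(c,uv,z):
    K,Rm,t=c; o=-Rm.T@t; d=Rm.T@np.linalg.inv(K)@np.array([uv[0],uv[1],1.]); return o+d*(z-o[2])/d[2]
def w2px(c,P):
    K,Rm,t=c; return cv2.projectPoints(np.atleast_2d(np.array(P,float)),cv2.Rodrigues(Rm)[0],t,K,None)[0].reshape(-1,2)
def rects(c,mask,z,amin=60):
    out=[]
    for k in cv2.findContours(mask.astype(np.uint8),cv2.RETR_EXTERNAL,cv2.CHAIN_APPROX_NONE)[0]:
        if cv2.contourArea(k)<amin: continue
        w=np.array([px2w(c,p[0],z)[:2] for p in k],np.float32)*1000
        out.append((k.reshape(-1,2).mean(0).round(),cv2.minAreaRect(w)))
    return out
E
python3 - <<'E'
from h import *
im=cv2.imread("pics/top0.png"); 
c=cal("top"); S=1.5625
c=(np.diag([S,S,1])@c[0],c[1],c[2])
hsv=cv2.cvtColor(im,cv2.COLOR_BGR2HSV)
H,Sa,V=hsv[...,0].astype(int),hsv[...,1].astype(int),hsv[...,2].astype(int)
X,Y=np.meshgrid(range(800),range(600))
def close(m,k): return cv2.morphologyEx(m.astype(np.uint8),cv2.MORPH_CLOSE,np.ones((k,k)))
roi=(X>350)&(X<520)&(Y>200)&(Y<450)
m=close(roi&(((Sa>90)&(V>90))|(V>165)),5)
for z in(.042,.022):
  print(z); [print(a,np.round(b[0],1),np.round(b[1],1),round(b[2],1)) for a,b in rects(c,m,z,200)]
roi=(X>495)&(X<640)&(Y>290)&(Y<450)
m=close(roi&(V>125),7); 
m=cv2.morphologyEx(m,cv2.MORPH_OPEN,np.ones((5,5)))
print("rails");[print(a,np.round(b[0],1),np.round(b[1],1),round(b[2],1)) for a,b in rects(c,m,.019,200)]
f=lambda u,v,z:np.round(px2w(c,(u,v),z)*1000,1)
print("holder",f(460,326,.085),"jar",f(395,217,.075),"tape",f(378,408,.04))
print("front outer top corners",f(193,440,.157),f(338,345,.157))
print("floor back edge L/R",f(146,362,.148),f(282,270,.148), "handle",f(250,432,.132),f(308,390,.132))
for n,box in(("a",(120,250,360,460)),):
  x0,y0,x1,y1=box; cv2.imwrite(f"pics/crop_{n}.png",cv2.resize(im[y0:y1,x0:x1],None,fx=3,fy=2.8))
E
```

```text
0.042
[428. 381.] [454.2 -24. ] [76.2 49.2] 82.7
[397. 304.] [605.8  24.8] [49.9 87.6] 50.3
[484. 266.] [ 674.  -145.5] [77.3 49.7] 16.6
0.022
[428. 381.] [455.9 -25.1] [77.4 50. ] 82.7
[397. 304.] [609.9  24.5] [50.7 89. ] 50.3
[484. 266.] [ 679.2 -148.5] [78.5 50.4] 16.6
rails
[547. 416.] [ 381.1 -246.5] [163.5  16.6] 63.3
[579. 356.] [ 491.9 -318.7] [163.5  16.7] 57.3
[588. 319.] [ 567.6 -345. ] [163.6  28.5] 65.2
holder [549.3 -86.8  85. ] jar [768.2  23.   75. ] tape [409.2  70.9  40. ]
front outer top corners [364.5 379.5 157. ] [513.6 133.  157. ]
floor back edge L/R [500.3 464.9 148. ] [653.4 229.  148. ] handle [373.9 289.6 132. ] [440.9 189.1 132. ]
```

View pics/crop_a.png

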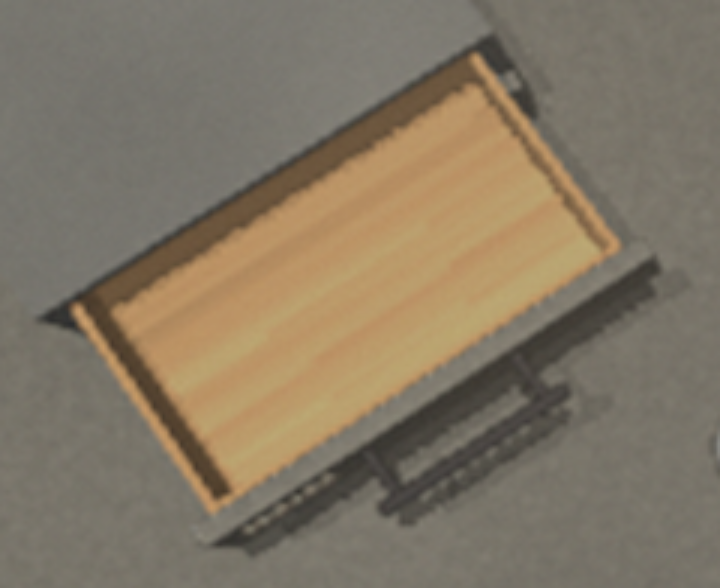

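```bash
cat >> h.py <<'E'
def go(*targets):
    "print turn about tool z [10deg] then shift [25mm] in turned tool axes, tool down; target=(x,y,z mm,yaw deg)"
    s=monitor.observe(); p=s["ee_pos"]*1000; yaw=np.degrees(s["ee_rot"][2])
    print("t %.1f now"%s["time"],p.round(1),"rpy",np.degrees(s["ee_rot"]).round(1),"q6 %.0f"%np.degrees(s["q"][5]),"w %.1f"%(s["grip_width"]*1000),"F",s["wrist_force"].round(1))
    for x,y,z,w in targets:
        d=(yaw-w+180)%360-180; Rt=R.from_euler("xyz",[180,0,w],degrees=True)
        sh=Rt.inv().apply(np.array([x,y,z])-p)/25
        print("turn z %.2f"%(d/10),"shift",sh.round(2),"q6 end %.0f"%((np.degrees(np.arctan2(y,x))+180-w+180)%360-180))
        p=np.array([x,y,z]); yaw=w
def view(c=None):
    im=imaging.get_image("top")
    return im
E
python3 - <<'E'
from h import *
go((454,-25,100,82.7),(454,-25,14,82.7),(454,-25,250,82.7),(461.7,381.5,250,123.7))
S=1.5625;c=cal("top");c=(np.diag([S,S,1])@c[0],c[1],c[2])
print(px2w(c,(133.3,363.6),.17),px2w(c,(285,263.6),.17))
E
```

```text
t 0.1 now [204.1 483.1 230.2] rpy [-179.9   -0.   157.1] q6 83 w 85.6 F [-0.1 -0.7 -0.2]
turn z 7.44 shift [-18.89  12.5    5.21] q6 end 94
turn z 0.00 shift [ 0.   -0.    3.44] q6 end 94
turn z 0.00 shift [ 0.    0.   -9.44] q6 end 94
turn z -4.10 shift [13.36  9.28  0.  ] q6 end 96
[0.49556168 0.47818917 0.17      ] [0.65886    0.22021087 0.17      ]
```

>>> move_arm(steps="0 0 0.93 0 0 0 1;0 0 0.93 0 0 0 1;0 0 0.93 0 0 0 1;0 0 0.93 0 0 0 1;0 0 0.93 0 0 0 1;0 0 0.93 0 0 0 1;0 0 0.93 0 0 0 1;0 0 0.93 0 0 0 1")

```text
time: 1.1
ee_pos: [0.2041, 0.4833, 0.2306]
ee_rot: [-3.141, 0.001, 1.438]
wrist_force: [0.5, -0.3, 0.3]
grip_width: 0.0852
gripper_force: 0.0
```

>>> move_arm(steps="0 0 0 -1 0.66 0 1;0 0 0 -1 0.66 0 1;0 0 0 -1 0.66 0 1;0 0 0 -1 0.66 0 1;0 0 0 -1 0.66 0 1;0 0 0 -1 0.66 0 1;0 0 0 -1 0.66 0 1;0 0 0 -1 0.66 0 1;0 0 0 -1 0.66 0 1;0 0 0 -1 0.66 0 1")

```text
time: 2.35
ee_pos: [0.3363, 0.2136, 0.2308]
ee_rot: [-3.141, 0.0, 1.443]
wrist_force: [0.1, -0.0, -0.5]
grip_width: 0.0856
gripper_force: 0.0
```

>>> move_arm(steps="0 0 0 -1 0.66 0.5 1;0 0 0 -1 0.66 0.5 1;0 0 0 -1 0.66 0.5 1;0 0 0 -1 0.66 0.5 1;0 0 0 -1 0.66 0.5 1;0 0 0 -1 0.66 0.5 1;0 0 0 -1 0.66 0.5 1;0 0 0 -1 0.66 0.5 1;0 0 0 -0.9 0.62 0.5 1;0 0 0 0 0 0.5 1")

```text
time: 3.6
ee_pos: [0.4544, -0.026, 0.1053]
ee_rot: [-3.141, 0.0, 1.441]
wrist_force: [0.6, 1.1, -0.4]
grip_width: 0.0854
gripper_force: 0.0
```

```bash
cat >> h.py <<'E'
def scan(zc=.035,zr=.019):
    "top view: cartons/coupling and rails as (centre mm, size, long-axis deg)"
    c=cal("top"); c=(np.diag([S,S,1])@c[0],c[1],c[2])
    im=cv2.resize(imaging.get_image("top"),(800,600),interpolation=cv2.INTER_CUBIC)
    hsv=cv2.cvtColor(im,cv2.COLOR_RGB2HSV); Sa,V=hsv[...,1],hsv[...,2]
    X,Y=np.meshgrid(range(800),range(600))
    def run(m,z,n,k):
        m=cv2.morphologyEx(m.astype(np.uint8),cv2.MORPH_CLOSE,np.ones((k,k)))
        m=cv2.morphologyEx(m,cv2.MORPH_OPEN,np.ones((5,5)))
        for a,b in rects(c,m,z,200):
            ang=b[2]+(90 if b[1][1]>b[1][0] else 0); print(n,a,np.round(b[0],1),np.round(sorted(b[1]),1),"ang %.1f"%ang)
    run((X>350)&(X<520)&(Y>200)&(Y<450)&(((Sa>90)&(V>90))|(V>165)),zc,"obj",5)
    run((X>495)&(X<640)&(Y>290)&(Y<450)&(V>125),zr,"rail",7)
    return im
S=1.5625
E
python3 - <<'E'
from h import *
go((454,-25,14,82.7))
im=imaging.get_image("wrist"); cv2.imwrite("pics/w1.png",im[:,:,::-1]); c=cal("wrist")
print(w2px(c,[[.454,-.025,.042],[.409,.071,.04],[.549,-.087,.085]]))
E
```

```text
t 3.6 now [454.4 -26.  105.3] rpy [-180.     0.    82.5] q6 86 w 85.4 F [ 0.6  1.1 -0.4]
turn z -0.02 shift [ 0.04 -0.02  3.65] q6 end 94
[[256.96417855 212.89908007]
 [166.07373667  79.06791296]
 [418.44988049 311.73517345]]
```

View pics/w1.png

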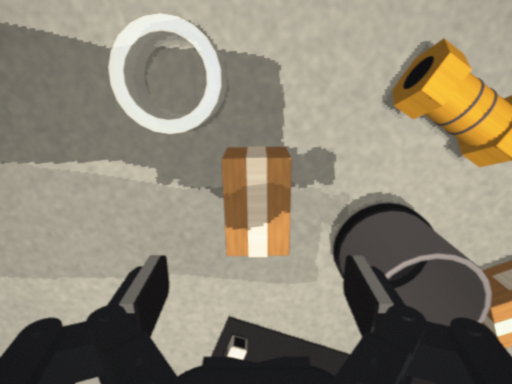

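The wrist view shows the carton's top centred near (257,206), against a predicted (257,213), so the estimate is within 5 mm. I'll grasp it.

>>> move_arm(steps="0 0 0 0.15 0 0.9 1;0 0 0 0 0 0.9 1;0 0 0 0 0 0.9 1;0 0 0 0 0 0.9 1;0 0 0 0 0 0 0.3;0 0 0 0 0 0 0.3;0 0 0 0 0 0 0.3;0 0 0 0 0 0 0.3;0 0 0 0 0 0 0.3", grip_force=50)

```text
time: 4.78
ee_pos: [0.4558, -0.0211, 0.0177]
ee_rot: [3.139, -0.0, 1.443]
wrist_force: [0.2, 1.1, 5.8]
grip_width: 0.047
gripper_force: 54.5
```

>>> move_arm(steps="0 0 0 0 0 -1 0.3;0 0 0 0 0 -1 0.3;0 0 0 0 0 -1 0.3;0 0 0 0 0 -1 0.3;0 0 0 0 0 -1 0.3;0 0 0 0 0 -1 0.3;0 0 0 0 0 -1 0.3;0 0 0 0 0 -1 0.3;0 0 0 0 0 -1 0.3;0 0 0 0 0 0 0.3")

```text
time: 6.02
ee_pos: [0.4557, -0.0214, 0.2428]
ee_rot: [3.138, 0.0, 1.443]
wrist_force: [0.4, -0.6, -2.5]
grip_width: 0.0472
gripper_force: 53.8
```

Run:
```python
from h import *
go((464.7,380.2,260,122.5),(464.7,380.2,112,122.5))
```

```text
t 6.0 now [455.7 -21.4 242.8] rpy [179.8   0.   82.7] q6 86 w 47.2 F [ 0.4 -0.6 -2.5]
turn z -3.98 shift [13.36  8.94 -0.69] q6 end 97
turn z 0.00 shift [ 0.   -0.    5.92] q6 end 97
```

>>> move_arm(steps="0 0 -0.995 0 0 -0.2 0.3;0 0 -0.995 0 0 -0.2 0.3;0 0 -0.995 0 0 -0.2 0.3;0 0 -0.995 0 0 0 0.3;0 0 0 0.95 0.64 0 0.3;0 0 0 0.95 0.64 0 0.3;0 0 0 0.95 0.64 0 0.3;0 0 0 0.95 0.64 0 0.3;0 0 0 0.95 0.64 0 0.3;0 0 0 0.95 0.64 0 0.3")

```text
time: 7.28
ee_pos: [0.4583, 0.1514, 0.254]
ee_rot: [-3.138, -0.001, 2.138]
wrist_force: [0.4, -0.6, -2.9]
grip_width: 0.047
gripper_force: 53.6
```

>>> move_arm(steps="0 0 0 0.95 0.64 0 0.3;0 0 0 0.95 0.64 0 0.3;0 0 0 0.95 0.64 0 0.3;0 0 0 0.95 0.64 0 0.3;0 0 0 0.95 0.64 0 0.3;0 0 0 0.95 0.64 0 0.3;0 0 0 0.95 0.64 0 0.3;0 0 0 0.95 0.64 0 0.3;0 0 0 0 0 0 0.3")

```text
time: 8.4
ee_pos: [0.4641, 0.3808, 0.2531]
ee_rot: [-3.137, -0.0, 2.14]
wrist_force: [-0.5, -0.7, -2.5]
grip_width: 0.0471
gripper_force: 53.6
```

Run:
```python
from h import *
go((464.7,380.2,113,122.5))
im=imaging.get_image("wrist"); cv2.imwrite("pics/w2.png",im[:,:,::-1]); c=cal("wrist")
def D(x,y,z,a=32.5): 
    a=np.radians(a); X=np.array([np.cos(a),np.sin(a)]);Y=np.array([-X[1],X[0]]); p=np.array([.4993,.2979])+x*X+y*Y; return [p[0],p[1],.095+z]
P=[D(-.053,.134,.053),D(-.053,-.134,.053),D(.093,.134,.053),D(.015,.088,0)]
print(w2px(c,P).round())
```

```text
t 8.4 now [464.1 380.8 253.1] rpy [-179.8   -0.   122.6] q6 90 w 47.1 F [-0.5 -0.7 -2.5]
turn z 0.01 shift [-0.03  0.01  5.61] q6 end 97
[[171. 137.]
 [193. 385.]
 [354. 137.]
 [256. 175.]]
```

View pics/w2.png

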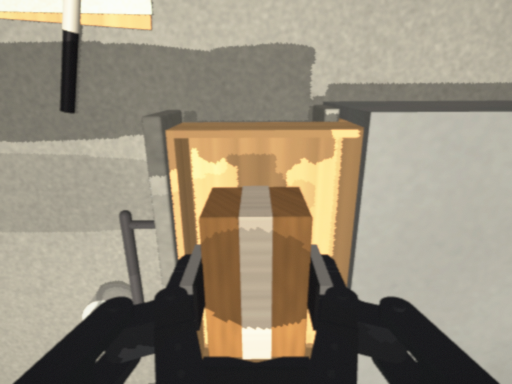

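The carton is held square over the drawer. The inner wall edge shows at row 137, as predicted, and the front at column 175. I'll lower it.

>>> move_arm(steps="0 0 0 0 0 1 0.3;0 0 0 0 0 1 0.3;0 0 0 0 0 1 0.3;0 0 0 0 0 1 0.3;0 0 0 0 0 0.9 0.3;0 0 0 0 0 0.7 0.3;0 0 0 0 0 0 0.3;0 0 0 0 0 0 0.85;0 0 0 0 0 0 0.85;0 0 0 0 0 0 0.85;0 0 0 0 0 0 0.85")

```text
time: 9.82
ee_pos: [0.4653, 0.3799, 0.1168]
ee_rot: [3.141, 0.0, 2.138]
wrist_force: [-0.4, 0.5, -0.6]
grip_width: 0.0723
gripper_force: 0.0
```

>>> move_arm(steps="0 0 0 0 0 -1 1;0 0 0 0 0 -1 1;0 0 0 0 0 -1 1;0 0 0 0 0 -1 1;0 0 0 0 0 -1 1")

```text
time: 10.45
ee_pos: [0.465, 0.3797, 0.2423]
ee_rot: [3.141, 0.0, 2.138]
wrist_force: [0.2, -0.4, -0.6]
grip_width: 0.0852
gripper_force: 0.0
```

Run:
```python
from h import *
im=scan(); 
go((607,25,110,140.3),(607,25,12,140.3))
```

```text
obj [397. 304.] [607.4  24.6] [49.8 87.8] ang 140.6
obj [484. 266.] [ 675.7 -146.8] [49.7 78.1] ang 16.5
rail [533. 425.] [ 369.6 -234.6] [ 98.5 172.5] ang 87.4
rail [606. 387.] [ 425.8 -331.9] [189.6 208. ] ang 173.2
rail [596. 307.] [ 572.5 -357.6] [ 91.3 180.3] ang 87.4
rail [510. 329.] [ 535.9 -205.6] [ 86.4 180.8] ang 175.7
t 10.5 now [466.2 380.5 246.5] rpy [179.6   0.  122.5] q6 90 w 85.2 F [0.4 0.6 2.8]
turn z -1.78 shift [-13.42  -7.34   5.46] q6 end 42
turn z 0.00 shift [ 0.   -0.    3.92] q6 end 42
```

>>> move_arm(steps="0 0 -0.89 0 0 0 1;0 0 -0.89 0 0 0 1;0 0 0 -0.96 -0.52 0 1;0 0 0 -0.96 -0.52 0 1;0 0 0 -0.96 -0.52 0 1;0 0 0 -0.96 -0.52 0 1;0 0 0 -0.96 -0.52 0 1;0 0 0 -0.96 -0.52 0 1;0 0 0 -0.96 -0.52 0 1;0 0 0 -0.96 -0.52 0 1;0 0 0 -0.96 -0.52 0 1")

```text
time: 11.88
ee_pos: [0.5566, 0.1508, 0.2408]
ee_rot: [-3.141, -0.0, 2.449]
wrist_force: [0.2, 0.4, 0.0]
grip_width: 0.0855
gripper_force: 0.0
```

>>> move_arm(steps="0 0 0 -0.96 -0.52 0 1;0 0 0 -0.96 -0.52 0 1;0 0 0 -0.96 -0.52 0.8 1;0 0 0 -0.96 -0.54 0.8 1;0 0 0 -0.94 -0.54 0.8 1;0 0 0 0 0 0.8 1;0 0 0 0 0 0.8 1;0 0 0 0 0 0.8 1;0 0 0 0 0 0 1")

```text
time: 13.0
ee_pos: [0.6043, 0.0246, 0.1185]
ee_rot: [-3.139, -0.004, 2.449]
wrist_force: [0.0, -0.6, 0.2]
grip_width: 0.0851
gripper_force: 0.0
```

Run:
```python
from h import *
go((607.4,24.6,12,140.5))
im=imaging.get_image("wrist"); cv2.imwrite("pics/w3.png",im[:,:,::-1]); c=cal("wrist")
a=np.radians(140.5);u=np.array([np.cos(a),np.sin(a),0]);p=np.array([.6074,.0246,.044])
print(w2px(c,[p-u*.042,p,p+u*.042]).round())
hsv=cv2.cvtColor(im,cv2.COLOR_RGB2HSV); m=(hsv[...,1]>150)&(hsv[...,2]>90)&(abs(hsv[...,0].astype(int)-19)<6)
k=max(cv2.findContours(m.astype(np.uint8),0,1)[0],key=cv2.contourArea); print(cv2.minAreaRect(k))
```

```text
t 13.0 now [604.3  24.6 118.5] rpy [-179.8   -0.2  140.3] q6 36 w 85.1 F [ 0.  -0.6  0.2]
turn z -0.02 shift [-0.1   0.08  4.26] q6 end 42
[[256. 255.]
 [256. 206.]
 [256. 152.]]
((260.5, 171.5), (53.0, 63.0), 90.0)
```

>>> move_arm(steps="0 0 0 -0.1 0.08 0.86 1;0 0 0 0 0 0.86 1;0 0 0 0 0 0.86 1;0 0 0 0 0 0.86 1;0 0 0 0 0 0.8 1;0 0 0 0 0 0 0.2;0 0 0 0 0 0 0.2;0 0 0 0 0 0 0.2;0 0 0 0 0 0 0.2;0 0 0 0 0 0 0.2;0 0 0 0 0 0 0.2", grip_force=50)

```text
time: 14.42
ee_pos: [0.6112, 0.0244, 0.0176]
ee_rot: [3.139, 0.003, 2.449]
wrist_force: [-0.9, -0.2, 6.1]
grip_width: 0.034
gripper_force: 50.6
```

>>> move_arm(steps="0 0 0 0 0 -1 0.2;0 0 0 0 0 -1 0.2;0 0 0 0 0 -1 0.2;0 0 0 0 0 -1 0.2;0 0 0 0 0 -1 0.2;0 0 0 0 0 -1 0.2;0 0 0 0 0 -1 0.2;0 0 0 0 0 -1 0.2;0 0 0 0 0 -1 0.2;0 0 0 0 0 0 0.2")

```text
time: 15.68
ee_pos: [0.6105, 0.0244, 0.2424]
ee_rot: [3.139, 0.003, 2.449]
wrist_force: [0.7, -0.0, -2.6]
grip_width: 0.0342
gripper_force: 50.1
```

Run:
```python
from h import *
go((512,306,245,122.5),(512,306,110,122.5))
```

```text
t 15.7 now [610.5  24.4 242.4] rpy [179.9   0.2 140.3] q6 36 w 34.2 F [ 0.7 -0.  -2.6]
turn z 1.78 shift [11.62  2.73 -0.11] q6 end 88
turn z 0.00 shift [ 0.  -0.   5.4] q6 end 88
```

>>> move_arm(steps="0 0 0.89 0 0 0 0.2;0 0 0.89 0 0 0 0.2;0 0 0 0.97 0.23 0 0.2;0 0 0 0.97 0.23 0 0.2;0 0 0 0.97 0.23 0 0.2;0 0 0 0.97 0.23 0 0.2;0 0 0 0.97 0.23 0 0.2;0 0 0 0.97 0.23 0 0.2;0 0 0 0.97 0.23 0 0.2")

```text
time: 16.8
ee_pos: [0.551, 0.1899, 0.2379]
ee_rot: [-3.138, -0.001, 2.138]
wrist_force: [0.0, 0.6, -1.3]
grip_width: 0.0341
gripper_force: 50.2
```

>>> move_arm(steps="0 0 0 0.97 0.23 0 0.2;0 0 0 0.97 0.23 0 0.2;0 0 0 0.97 0.23 0 0.2;0 0 0 0.97 0.23 0 0.2;0 0 0 0.95 0.2 0 0.2;0 0 0 0 0 0 0.2;0 0 0 0 0 0 0.2")

```text
time: 17.68
ee_pos: [0.5106, 0.3055, 0.2389]
ee_rot: [-3.139, 0.0, 2.138]
wrist_force: [0.0, 0.2, -1.6]
grip_width: 0.034
gripper_force: 50.1
```

Run:
```python
from h import *
go((512,306,113,122.5))
```

```text
t 17.7 now [510.6 305.5 238.9] rpy [-179.9    0.   122.5] q6 82 w 34.0 F [ 0.   0.2 -1.6]
turn z -0.00 shift [-0.01  0.06  5.03] q6 end 88
```

>>> move_arm(steps="0 0 0 0 0 1 0.2;0 0 0 0 0 1 0.2;0 0 0 0 0 1 0.2;0 0 0 0 0 1 0.2;0 0 0 0 0 0.6 0.2;0 0 0 0 0 0.4 0.2;0 0 0 0 0 0 0.2;0 0 0 0 0 0 0.75;0 0 0 0 0 0 0.75;0 0 0 0 0 0 0.75;0 0 0 0 0 0 0.75")

```text
time: 19.05
ee_pos: [0.5111, 0.3064, 0.1158]
ee_rot: [3.141, 0.0, 2.138]
wrist_force: [0.1, -0.6, -0.0]
grip_width: 0.0641
gripper_force: 0.0
```

>>> move_arm(steps="0 0 0 0 0 -1 0.8;0 0 0 0 0 -1 1;0 0 0 0 0 -1 1;0 0 0 0 0 -1 1;0 0 0 0 0 -1 1;0 0 0 0 0 0 1")

```text
time: 19.8
ee_pos: [0.5122, 0.3068, 0.2431]
ee_rot: [3.136, 0.001, 2.138]
wrist_force: [-0.3, -0.4, -0.2]
grip_width: 0.0851
gripper_force: 0.0
```

Run:
```python
from h import *
im=scan(.042); 
go((674,-145.5,245,16.5),(674,-145.5,112,16.5))
```

```text
obj [484. 266.] [ 674.1 -145.6] [49.4 78.5] ang 16.5
rail [538. 427.] [ 369.6 -234.6] [ 98.5 172.5] ang 87.4
rail [607. 386.] [ 423.1 -331.6] [189.6 213.4] ang 173.2
rail [597. 308.] [ 572.5 -357.7] [ 91.3 180.5] ang 87.4
rail [510. 330.] [ 534.  -205.4] [ 86.4 184.6] ang 175.7
t 19.9 now [511.5 306.5 241.2] rpy [179.9   0.  122.5] q6 82 w 85.4 F [ 0.9 -0.1 -1.1]
turn z 10.60 shift [ 1.1  19.18 -0.15] q6 end 151
turn z 0.00 shift [ 0.   -0.    5.32] q6 end 151
```

>>> move_arm(steps="0 0 -0.925 0 0 0 1;0 0 -0.925 0 0 0 1;0 0 -0.925 0 0 0 1;0 0 -0.925 0 0 0 1;0 0 -0.925 0 0 0 1;0 0 -0.925 0 0 0 1;0 0 -0.925 0 0 0 1;0 0 -0.925 0 0 0 1;0 0 0 0 -1 0 1;0 0 0 0 -1 0 1;0 0 0 0 -1 0 1;0 0 0 0 -1 0 1")

```text
time: 21.35
ee_pos: [0.5386, 0.2094, 0.238]
ee_rot: [3.141, -0.003, -2.854]
wrist_force: [-0.6, -0.9, 0.3]
grip_width: 0.0856
gripper_force: 0.0
```

>>> move_arm(steps="0 0 0 0 -1 0 1;0 0 0 0 -1 0 1;0 0 0 0 -1 0 1;0 0 0 0 -1 0 1;0 0 0 0 -1 0 1;0 0 0 0 -1 0 1;0 0 0 -0.2 -1 0 1;0 0 0 -0.2 -1 0 1;0 0 0 -0.2 -1 0 1;0 0 0 -0.2 -1 0 1;0 0 0 -0.2 -1 0.5 1;0 0 0 -0.1 -1 1 1")

```text
time: 22.85
ee_pos: [0.652, -0.0709, 0.2022]
ee_rot: [-3.141, 0.001, -2.854]
wrist_force: [0.6, -1.0, -0.2]
grip_width: 0.0852
gripper_force: 0.0
```

>>> move_arm(steps="0 0 0 0 -1 1 1;0 0 0 0 -1 1 1;0 0 0 0 -1 1 1;0 0 0 0 0 0.5 1;0 0 0 0 0 0 1")

```text
time: 23.48
ee_pos: [0.6707, -0.1408, 0.1126]
ee_rot: [3.138, -0.004, -2.854]
wrist_force: [-0.2, 0.5, -0.2]
grip_width: 0.0855
gripper_force: 0.0
```

Run:
```python
from h import *
im=scan(.042); 
go((674,-145.5,14,196.5))
```

```text
rail [548. 441.] [ 340.8 -250.3] [42.4 90.3] ang 87.4
rail [560. 422.] [ 368.7 -271.1] [ 16.8 109.6] ang 63.1
rail [609. 388.] [ 418.9 -338. ] [175.9 206.6] ang 173.2
rail [598. 308.] [ 572.4 -360.6] [ 91.3 174.7] ang 87.4
t 23.5 now [ 671.6 -140.7  114.5] rpy [ 1.799e+02 -1.000e-01 -1.635e+02] q6 -34 w 85.3 F [-0.5  0.1 -0.4]
turn z 0.00 shift [-0.04 -0.21  4.02] q6 end -29
```

>>> move_arm(steps="0 0 0 -0.04 -0.2 0.8 1;0 0 0 0 0 0.8 1;0 0 0 0 0 0.8 1;0 0 0 0 0 0.8 1;0 0 0 0 0 0.7 1;0 0 0 0 0 0 0.3;0 0 0 0 0 0 0.3;0 0 0 0 0 0 0.3;0 0 0 0 0 0 0.3;0 0 0 0 0 0 0.3", grip_force=50)

```text
time: 24.78
ee_pos: [0.6754, -0.1462, 0.0191]
ee_rot: [-3.14, 0.002, -2.854]
wrist_force: [0.8, -0.4, 2.2]
grip_width: 0.047
gripper_force: 54.2
```

>>> move_arm(steps="0 0 0 0 0 -1 0.3;0 0 0 0 0 -1 0.3;0 0 0 0 0 -1 0.3;0 0 0 0 0 -1 0.3;0 0 0 0 0 -1 0.3;0 0 0 0 0 -1 0.3;0 0 0 0 0 -1 0.3;0 0 0 0 0 -1 0.3;0 0 0 0 0 -1 0.3;0 0 0 0 0 0 0.3")

```text
time: 26.02
ee_pos: [0.6755, -0.1462, 0.2451]
ee_rot: [-3.139, 0.003, -2.854]
wrist_force: [0.2, -0.7, -2.2]
grip_width: 0.0471
gripper_force: 53.9
```

Run:
```python
from h import *
go((559.3,231.8,245,122.5),(559.3,231.8,113,122.5))
```

```text
t 26.0 now [ 675.5 -146.2  245.1] rpy [-179.9    0.2 -163.5] q6 -34 w 47.1 F [ 0.2 -0.7 -2.2]
turn z 7.40 shift [15.25  4.21  0.  ] q6 end 80
turn z 0.00 shift [ 0.   -0.    5.28] q6 end 80
```

>>> move_arm(steps="0 0 0.925 0 0 0 0.3;0 0 0.925 0 0 0 0.3;0 0 0.925 0 0 0 0.3;0 0 0.925 0 0 0 0.3;0 0 0.925 0 0 0 0.3;0 0 0.925 0 0 0 0.3;0 0 0.925 0 0 0 0.3;0 0 0.925 0 0 0 0.3;0 0 0 0.95 0.26 0 0.3;0 0 0 0.95 0.26 0 0.3;0 0 0 0.95 0.26 0 0.3;0 0 0 0.95 0.26 0 0.3")

```text
time: 27.52
ee_pos: [0.6443, -0.051, 0.2402]
ee_rot: [-3.139, -0.003, 2.138]
wrist_force: [-0.1, -1.1, -1.8]
grip_width: 0.047
gripper_force: 53.8
```

>>> move_arm(steps="0 0 0 0.95 0.26 0 0.3;0 0 0 0.95 0.26 0 0.3;0 0 0 0.95 0.26 0 0.3;0 0 0 0.95 0.26 0 0.3;0 0 0 0.95 0.26 0 0.3;0 0 0 0.95 0.26 0 0.3;0 0 0 0.95 0.26 0 0.3;0 0 0 0.95 0.26 0 0.3;0 0 0 0.95 0.27 0 0.3;0 0 0 0.95 0.28 0 0.3;0 0 0 0.95 0.28 0 0.3;0 0 0 0.95 0.28 0 0.3")

```text
time: 29.02
ee_pos: [0.5589, 0.2329, 0.243]
ee_rot: [3.141, 0.0, 2.138]
wrist_force: [0.1, 0.2, -2.1]
grip_width: 0.0473
gripper_force: 53.8
```

Run:
```python
from h import *
go((559.3,231.8,113,122.5))
im=imaging.get_image("wrist"); cv2.imwrite("pics/w4.png",im[:,:,::-1])
```

```text
t 29.0 now [558.9 232.9 243. ] rpy [180.    0.  122.5] q6 74 w 47.3 F [ 0.1  0.2 -2.1]
turn z 0.00 shift [-0.04 -0.01  5.2 ] q6 end 80
```

View pics/w4.png

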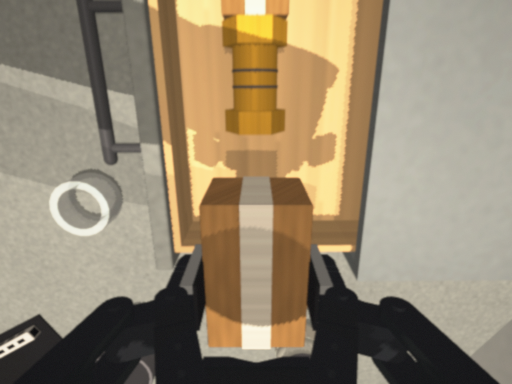

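The coupling and the first carton lie in the drawer (coupling end near (256,133)), and the near side wall is at row 248. I'll check the slot clearance.

Run:
```python
from h import *
c=cal("wrist")
a=np.radians(32.5);X=np.array([np.cos(a),np.sin(a)]);Y=np.array([-X[1],X[0]])
for uv,z in (((256,246),.148),((256,133),.117),((174,200),.148),((358,200),.148)):
    p=px2w(c,uv,z)[:2]-[.4993,.2979]; print(uv,(p@X*1000).round(1),(p@Y*1000).round(1))
```

```text
(256, 246) 17.7 -128.7
(256, 133) 17.3 -36.5
(174, 200) -49.6 -86.7
(358, 200) 101.0 -86.1
```

>>> move_arm(steps="0 0 0 0.2 0 0 0.3;0 0 0 0 0 1 0.3;0 0 0 0 0 1 0.3;0 0 0 0 0 1 0.3;0 0 0 0 0 1 0.3;0 0 0 0 0 0.7 0.3;0 0 0 0 0 0.4 0.3;0 0 0 0 0 0 0.3;0 0 0 0 0 0 0.85;0 0 0 0 0 0 0.85;0 0 0 0 0 0 0.85;0 0 0 0 0 0 0.85")

```text
time: 30.58
ee_pos: [0.5571, 0.2356, 0.1156]
ee_rot: [3.141, 0.0, 2.138]
wrist_force: [0.9, 0.3, -0.1]
grip_width: 0.0729
gripper_force: 0.0
```

>>> move_arm(steps="0 0 0 0 0 -1 1;0 0 0 0 0 -1 1;0 0 0 0 0 -1 1;0 0 0 0 0 -1 0.5;0 0 0 0 0 -1 0;0 0 0 0 0 0 0")

```text
time: 31.32
ee_pos: [0.5582, 0.236, 0.2431]
ee_rot: [3.136, 0.001, 2.138]
wrist_force: [0.3, 0.2, -0.6]
grip_width: 0.0321
gripper_force: 0.0
```

Run:
```python
from h import *
a=np.radians(32.5);X=np.array([np.cos(a),np.sin(a)])*1000;h=np.array([407.4,239.4])
p=h-X*.045; q=h-X*.003+X*.152
go((*p,245,32.5),(*p,125,32.5),(*q,125,32.5))
im=imaging.get_image("top"); cv2.imwrite("pics/t2.png",cv2.resize(im[150:300,60:330,::-1],(800,444),interpolation=cv2.INTER_CUBIC))
```

```text
t 31.3 now [558.2 236.  243.1] rpy [1.797e+02 1.000e-01 1.225e+02] q6 74 w 32.1 F [ 0.3  0.2 -0.6]
turn z 9.00 shift [-6.81 -3.36 -0.08] q6 end 178
turn z 0.00 shift [-0.  -0.   4.8] q6 end 178
turn z 0.00 shift [ 7.76 -0.   -0.  ] q6 end 178
```

View pics/t2.png

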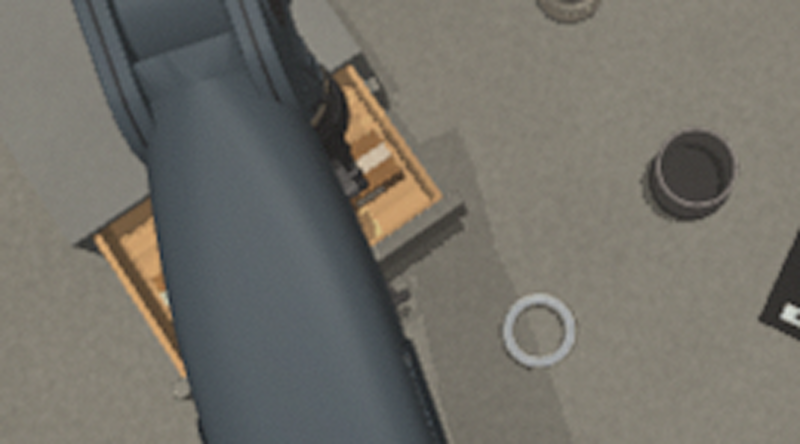

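>>> move_arm(steps="0 0 0 0.42 -0.93 0 0;0 0 0 0.42 -0.93 0 0;0 0 0 0.42 -0.93 0 0;0 0 0 0.42 -0.93 0 0;0 0 0 0.42 -0.93 0 0;0 0 0 0.42 -0.93 0 0;0 0 0 0.42 -0.93 0 0;0 0 0 0.42 -0.93 0 0;0 0 0 0 0 1 0;0 0 0 0 0 1 0;0 0 0 0 0 1 0;0 0 0 0 0 1 0")

```text
time: 32.88
ee_pos: [0.3537, 0.2061, 0.1376]
ee_rot: [-3.139, -0.001, 2.138]
wrist_force: [-0.2, 0.4, 0.0]
grip_width: -0.0001
gripper_force: 0.0
```

>>> move_arm(steps="0 0 0 0 0 0.9 0;0 0 0 0 0 0 0;0 0 0 0 0.4 0 0;0 0 0 0 0.4 0 0;0 0 0 0 0.4 0 0;0 0 0 0 0.4 0 0;0 0 0 0 0.4 0 0")

```text
time: 33.75
ee_pos: [0.3973, 0.2335, 0.1179]
ee_rot: [-3.14, 0.0, 2.138]
wrist_force: [-2.0, -1.9, 0.4]
grip_width: -0.0
gripper_force: 0.6
```

```bash
cat >> h.py <<'E'
def dr():
    s=monitor.observe(); a=np.radians(32.5);X=np.array([np.cos(a),np.sin(a)]);Y=np.array([-X[1],X[0]])
    p=s["ee_pos"][:2]*1000-[407.4,239.4]; print("t %.1f"%s["time"],"along %.1f across %.1f z %.1f"%(p@X,p@Y,s["ee_pos"][2]*1000),"F",s["wrist_force"].round(1))
E
python3 -c "
from h import *
dr()"
```

```text
t 33.8 along -11.7 across 0.5 z 117.9 F [-2.  -1.9  0.4]
```

>>> move_arm(steps="0 0 0 0 0.45 0 0;0 0 0 0 0.45 0 0;0 0 0 0 0.45 0 0;0 0 0 0 0.45 0 0;0 0 0 0 0.45 0 0;0 0 0 0 0.45 0 0;0 0 0 0 0.45 0 0;0 0 0 0 0.45 0 0;0 0 0 0 0.45 0 0;0 0 0 0 0.45 0 0;0 0 0 0 0.35 0 0;0 0 0 0 0.2 0 0")

```text
time: 35.25
ee_pos: [0.5042, 0.3013, 0.1178]
ee_rot: [3.141, 0.001, 2.138]
wrist_force: [-1.3, -1.0, 1.3]
grip_width: 0.0001
gripper_force: 0.8
```

>>> move_arm(steps="0 0 0 0 0.15 0 0;0 0 0 0 0.15 0 0;0 0 0 0 0.15 0 0;0 0 0 0 0 0 0")

```text
time: 35.75
ee_pos: [0.5136, 0.3075, 0.118]
ee_rot: [3.14, 0.0, 2.138]
wrist_force: [0.0, -0.2, -0.4]
grip_width: -0.0001
gripper_force: 0.0
```

```bash
python3 -c "
from h import *
dr()"
```

```text
t 35.8 along 126.2 across 0.4 z 118.0 F [ 0.  -0.2 -0.4]
```

>>> move_arm(steps="0 0 0 0 0.15 0 0;0 0 0 0 0.15 0 0;0 0 0 0 0.15 0 0;0 0 0 0 0 0 0")

```text
time: 36.25
ee_pos: [0.5224, 0.3132, 0.1178]
ee_rot: [-3.141, -0.0, 2.138]
wrist_force: [-2.1, -1.1, 0.8]
grip_width: 0.0001
gripper_force: 1.2
```

```bash
python3 -c "
from h import *
dr()"
```

```text
t 36.2 along 136.6 across 0.5 z 117.8 F [-2.1 -1.1  0.8]
```

>>> move_arm(steps="0 0 0 0 0.12 0 0;0 0 0 0 0.12 0 0;0 0 0 0 0 0 0")

```text
time: 36.62
ee_pos: [0.5226, 0.3134, 0.1178]
ee_rot: [-3.129, 0.0, 2.138]
wrist_force: [-12.5, -8.7, 9.4]
grip_width: -0.0003
gripper_force: 8.0
```

>>> move_arm(steps="0 0 0 0 0.1 0 0;0 0 0 0 0.1 0 0;0 0 0 0 0 0 0")

```text
time: 37.0
ee_pos: [0.5227, 0.3135, 0.1178]
ee_rot: [-3.119, 0.001, 2.138]
wrist_force: [-22.5, -14.1, 15.6]
grip_width: 0.0001
gripper_force: 13.7
```

```bash
python3 -c "
from h import *
dr()"
```

```text
t 37.0 along 137.0 across 0.5 z 117.8 F [-22.5 -14.1  15.6]
```

>>> move_arm(steps="0 0 0 0 -0.6 0 0;0 0 0 0 -1 0 0;0 0 0 0 -1 0 0;0 0 0 0 -0.5 0 0;0 0 0 0 0 -1 0;0 0 0 0 0 -1 0.5;0 0 0 0 0 -1 1;0 0 0 0 0 -1 1;0 0 0 -1 0 -1 1;0 0 0 -1 0 0 1;0 0 0 -1 0 0 1;0 0 0 -1 0 0 1")

```text
time: 38.5
ee_pos: [0.5215, 0.1928, 0.2431]
ee_rot: [3.14, 0.0, 2.138]
wrist_force: [0.5, -0.3, 0.2]
grip_width: 0.0851
gripper_force: 0.0
```

```bash
sed -i 's/V>125),zr,"rail",7/V>165),zr,"rail",9/; s/np.ones((5,5)))\n        for/&/' h.py
python3 - <<'E'
from h import *
c=cal("wrist"); o=-c[1].T@c[2]; s=monitor.observe(); Rt=R.from_euler("xyz",s["ee_rot"])
print("cam in tool",Rt.inv().apply(o-s["ee_pos"])*1000)
im=scan()
cv2.imwrite("pics/t3.png",im[200:600,50:,::-1])
def rail(n,x,y,a,d=45):
    u=np.array([np.cos(np.radians(a)),np.sin(np.radians(a))]); g=np.array([x,y])+d*u; print(n,g.round(1)); return g
go((400,-206,200,243.3))
E
```

```text
cam in tool [  84.63271697    0.90277888 -142.17060137]
rail [547. 416.] [ 381.  -246.8] [ 15.1 160.7] ang 62.9
rail [579. 356.] [ 492.  -318.8] [ 14.7 161.9] ang 57.4
rail [587. 319.] [ 562.4 -342.3] [ 15.  160.7] ang 65.4
t 38.5 now [523.2 190.1 242.7] rpy [179.9   0.2 122.3] q6 71 w 85.2 F [ 1.  -1.2  0. ]
turn z -12.10 shift [16.37 -2.72  1.71] q6 end -91
```

View pics/t3.png

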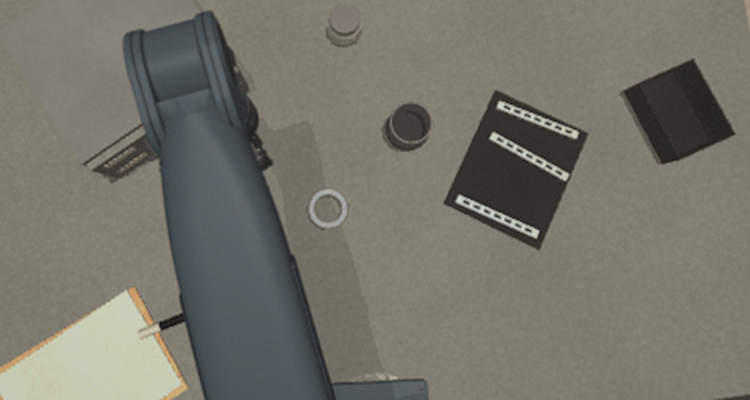

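Three rails are on the mat: C (381,-247) at 62.9°, B (492,-319) at 57.4° and A (562,-342) at 65.4°. The drawer front looks flush with the cabinet. Rail C goes first.

Run:
```python
from h import *
go((360.5,-286.9,110,62.9),(360.5,-286.9,8,62.9))
```

```text
t 38.5 now [523.2 190.1 242.7] rpy [179.9   0.2 122.3] q6 71 w 85.2 F [ 1.  -1.2  0. ]
turn z 5.94 shift [-19.95   2.9    5.31] q6 end 79
turn z 0.00 shift [ 0.   -0.    4.08] q6 end 79
```

>>> move_arm(steps="0 0 1 0 0 0 1;0 0 1 0 0 0 1;0 0 1 0 0 0 1;0 0 1 0 0 0 0.8;0 0 1 0 0 0 0.7;0 0 0.94 0 0 0 0.6")

```text
time: 39.3
ee_pos: [0.5208, 0.1936, 0.2429]
ee_rot: [3.141, -0.001, 1.096]
wrist_force: [-0.2, -0.6, 0.3]
grip_width: 0.0513
gripper_force: 0.0
```

>>> move_arm(steps="0 0 0 -1 0.15 0 0.6;0 0 0 -1 0.15 0 0.6;0 0 0 -1 0.15 0 0.6;0 0 0 -1 0.15 0 0.6;0 0 0 -1 0.15 0 0.6;0 0 0 -1 0.15 0 0.6;0 0 0 -1 0.15 0 0.6;0 0 0 -1 0.15 0 0.6;0 0 0 -1 0.15 0 0.6;0 0 0 -1 0.15 0 0.6;0 0 0 -1 0.15 0 0.6;0 0 0 -1 0.15 0 0.6")

```text
time: 40.8
ee_pos: [0.425, -0.0955, 0.2431]
ee_rot: [3.14, -0.0, 1.101]
wrist_force: [0.4, 0.1, -0.7]
grip_width: 0.0512
gripper_force: 0.0
```

>>> move_arm(steps="0 0 0 -1 0.15 0.6 0.6;0 0 0 -1 0.15 0.6 0.6;0 0 0 -1 0.15 0.6 0.6;0 0 0 -1 0.15 0.6 0.6;0 0 0 -1 0.15 0.6 0.6;0 0 0 -1 0.15 0.6 0.6;0 0 0 -1 0.15 0.6 0.6;0 0 0 -1 0.15 0.6 0.6;0 0 0 0 0 0.5 0.6;0 0 0 0 0 0 0.6")

```text
time: 42.05
ee_pos: [0.3605, -0.2855, 0.1091]
ee_rot: [-3.14, -0.001, 1.101]
wrist_force: [-0.5, 1.0, -0.2]
grip_width: 0.0512
gripper_force: 0.0
```

Run:
```python
from h import *
go((360.5,-286.9,8,62.9))
im=imaging.get_image("wrist"); cv2.imwrite("pics/w5.png",im[:,:,::-1]); c=cal("wrist")
u=np.array([np.cos(np.radians(62.9)),np.sin(np.radians(62.9)),0]);p=np.array([.381,-.2468,.019])
print(w2px(c,[p-u*.0825,p,p+u*.0825]).round())
```

```text
t 42.0 now [ 360.5 -285.5  109.1] rpy [-1.799e+02 -1.000e-01  6.310e+01] q6 70 w 51.2 F [-0.5  1.  -0.2]
turn z 0.02 shift [-0.05  0.03  4.05] q6 end 79
[[255. 242.]
 [255. 145.]
 [256.  22.]]
```

View pics/w5.png

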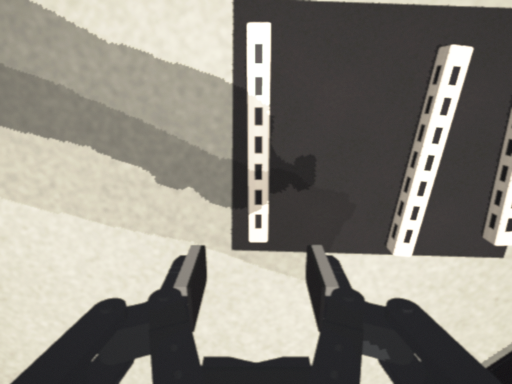

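The rail runs down column 258 from row 22 to 242, as predicted. I'll grasp it.

>>> move_arm(steps="0 0 0 0 0.05 0.8 0.6;0 0 0 0 0 0.8 0.6;0 0 0 0 0 0.8 0.6;0 0 0 0 0 0.8 0.6;0 0 0 0 0 0.8 0.6;0 0 0 0 0 0 0.6;0 0 0 0 0 0 0.05;0 0 0 0 0 0 0.05;0 0 0 0 0 0 0.05;0 0 0 0 0 0 0.05;0 0 0 0 0 0 0.05", grip_force=70)

```text
time: 43.48
ee_pos: [0.363, -0.2881, 0.0121]
ee_rot: [3.139, 0.001, 1.101]
wrist_force: [-0.5, 1.4, 5.5]
grip_width: 0.0135
gripper_force: 69.6
```

>>> move_arm(steps="0 0 0 0 0 -1 0.05;0 0 0 0 0 -1 0.05;0 0 0 0 0 -1 0.05;0 0 0 0 0 -1 0.05;0 0 0 0 0 -1 0.05;0 0 0 0 0 -1 0.05;0 0 0 0 0 -1 0.05;0 0 0 0 0 -1 0.05;0 0 0 0 0 -1 0.05;0 0 0 0 0 -1 0.05;0 0 0 0 0 0 0.05")

```text
time: 44.85
ee_pos: [0.3627, -0.2881, 0.2623]
ee_rot: [3.137, 0.002, 1.101]
wrist_force: [-0.1, -0.2, -1.5]
grip_width: 0.0133
gripper_force: 68.8
```

Run:
```python
from h import *
s=monitor.observe(); print(np.degrees(s["q"]).round(1))
go((450,-130,280,164))
```

```text
[-46.8  -6.1   0.6  96.4  -0.   70.1]
t 44.9 now [ 362.7 -288.1  262.3] rpy [1.798e+02 1.000e-01 6.310e+01] q6 70 w 13.3 F [-0.1 -0.2 -1.5]
turn z -10.09 shift [-1.62  7.04 -0.71] q6 end -0
```

Run:
```python
from h import *
from scipy.optimize import differential_evolution as DE
im=cv2.cvtColor(imaging.get_image("top"),cv2.COLOR_RGB2GRAY).astype(np.float32); c=cal("top")
th=np.linspace(0,2*np.pi,120,endpoint=False)
def ring(x,y,r,z=.085):
    q=w2px(c,np.c_[x+r*np.cos(th),y+r*np.sin(th),0*th+z]).astype(np.float32); return cv2.remap(im,q[:,:1],q[:,1:],cv2.INTER_LINEAR).mean()
f=lambda v:-(ring(v[0],v[1],.038)-ring(v[0],v[1],.033))
r=DE(f,[(.53,.57),(-.105,-.065)],seed=0); print(r.x*1000,r.fun)
H=r.x*1000; a=np.radians(-16); e=np.array([np.cos(a),np.sin(a)]); t=np.array([-e[1],e[0]])
for R_,T in((20,17),(20,-17),(-2,0)): print(R_,T,(H+R_*e+T*t).round(1))
go((*(H+20*e+17*t),270,164))
```

```text
[558.07284026 -88.74417654] -46.635711669921875
20 17 [582.  -77.9]
20 -17 [ 572.6 -110.6]
-2 0 [556.2 -88.2]
t 44.9 now [ 362.2 -287.6  260.7] rpy [179.9   0.   63.1] q6 70 w 13.6 F [ 0.1 -1.  -2.3]
turn z -10.09 shift [-6.14 10.49 -0.37] q6 end 8
```

>>> move_arm(steps="0 0 -1 0 0 0 0.05;0 0 -1 0 0 0 0.05;0 0 -1 0 0 0 0.05;0 0 -1 0 0 0 0.05;0 0 -1 0 0 0 0.05;0 0 -1 0 0 0 0.05;0 0 -1 0 0 0 0.05;0 0 -1 0 0 0 0.05;0 0 -1 0 0 0 0.05;0 0 -1 0 0 0 0.05")

```text
time: 46.15
ee_pos: [0.3613, -0.2866, 0.2581]
ee_rot: [3.14, -0.003, 2.852]
wrist_force: [-0.6, -0.2, -0.6]
grip_width: 0.0138
gripper_force: 68.8
```

Run:
```python
from h import *
th=np.linspace(0,2*np.pi,100,endpoint=False); out=[]
for n in("top","side"):
    im=imaging.get_image(n); c=cal(n); k=8 if n=="top" else 5
    ctr=w2px(c,[[.555,-.088,.07]])[0]; w,h=(390//k//2),(580//k//2)
    x0,y0=int(ctr[0])-w,int(ctr[1])-h
    cr=cv2.resize(im[y0:y0+2*h,x0:x0+2*w],(390,580),interpolation=cv2.INTER_CUBIC)[:,:,::-1].copy()
    for (x,y),col in(((.558,-.0887),(0,0,255)),((.549,-.087),(0,255,0))):
        q=w2px(c,np.c_[x+.04*np.cos(th),y+.04*np.sin(th),0*th+.085])
        q=(q-[x0,y0]+.5)*[390/(2*w),580/(2*h)]
        cv2.polylines(cr,[q.astype(np.int32)],True,col,1)
    out.append(cr)
cv2.imwrite("pics/hold.png",np.hstack(out))
```

```text
(no output)
```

View pics/hold.png

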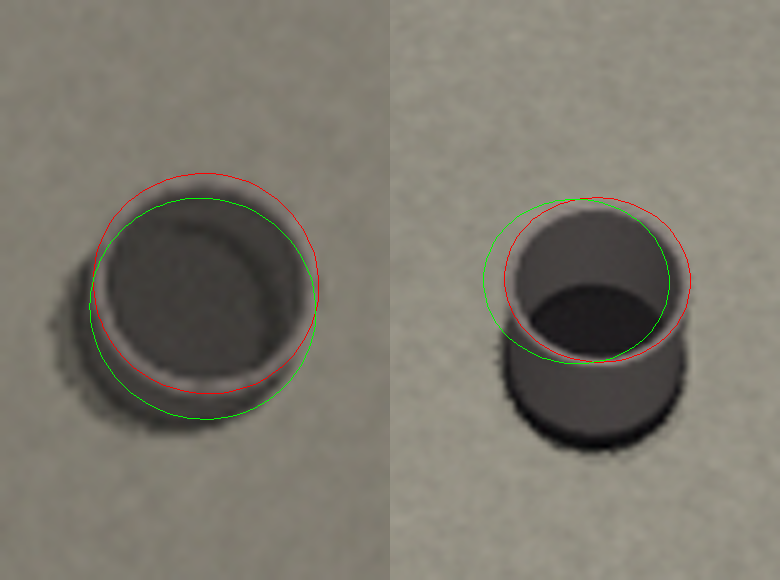

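The red circle fits the rim in both views, so the holder is at about (556.5,-88.5).

Run:
```python
from h import *
go((580.4,-77.7,275,164))
```

```text
t 46.2 now [ 361.4 -286.6  258.4] rpy [179.9  -0.2 163.1] q6 -30 w 13.5 F [-0.3 -0.2 -1.2]
turn z -0.09 shift [-6.12 10.45 -0.67] q6 end 8
```

>>> move_arm(steps="0 0 -0.09 -0.56 0.95 -0.06 0.05;0 0 0 -0.56 0.95 -0.06 0.05;0 0 0 -0.56 0.95 -0.06 0.05;0 0 0 -0.56 0.95 -0.06 0.05;0 0 0 -0.56 0.95 -0.06 0.05;0 0 0 -0.56 0.95 -0.06 0.05;0 0 0 -0.55 0.95 -0.06 0.05;0 0 0 -0.55 0.95 -0.06 0.05;0 0 0 -0.55 0.95 -0.06 0.05;0 0 0 -0.55 0.95 -0.06 0.05;0 0 0 -0.55 0.95 -0.06 0.05;0 0 0 0 0 0 0.05")

```text
time: 47.75
ee_pos: [0.5815, -0.0771, 0.2749]
ee_rot: [3.141, -0.002, 2.862]
wrist_force: [-0.2, -0.4, -0.3]
grip_width: 0.014
gripper_force: 68.8
```

>>> move_arm(steps="0 -1 0 0 0 0 0.05;0 -1 0 0 0 0 0.05;0 -1 0 0 0 0 0.05;0 -1 0 0 0 0 0.05;0 -1 0 0 0 0 0.05;0 -1 0 0 0 0 0.05;0 -1 0 0 0 0 0.05;0 -1 0 0 0 0 0.05;0 0 0 0 0 0 0.05")

```text
time: 48.88
ee_pos: [0.5888, -0.0787, 0.2657]
ee_rot: [-3.14, 1.361, 2.861]
wrist_force: [0.4, -0.2, -1.5]
grip_width: 0.0134
gripper_force: 68.9
```

```bash
cat >> h.py <<'E'
Hc=np.array([556.5,-88.5])
def tilt(x,y,z):
    "shift in current tool axes to reach TCP x,y,z (mm), tool axes in world, and where the rail's axis crosses rim height / floor (rel. to holder, radial/tangential)"
    s=monitor.observe(); p=s["ee_pos"]*1000; Rt=R.from_euler("xyz",s["ee_rot"]); M=Rt.as_matrix()
    print("t %.1f"%s["time"],"p",p.round(1),"w %.1f"%(s["grip_width"]*1000),"F",s["wrist_force"].round(1),"q",np.degrees(s["q"]).round(0))
    print("axes x",M[:,0].round(3),"z",M[:,2].round(3)); print("shift",(Rt.inv().apply(np.array([x,y,z])-p)/25).round(2))
    a=np.radians(-16); e=np.array([np.cos(a),np.sin(a)]); t=np.array([-e[1],e[0]]); ax=M[:,0]
    for h in (85,5):
        q=(np.array([x,y,z])+ax*(h-z)/ax[2])[:2]-Hc; print("at z",h,"rad %.1f tan %.1f"%(q@e,q@t))
E
python3 - <<'E'
from h import *
tilt(580.4,-77.7,133)
im=imaging.get_image("side"); cv2.imwrite("pics/s2.png",cv2.resize(im[100:384,150:450,::-1],(750,600)))
E
```

```text
t 48.9 p [588.8 -78.7 265.7] w 13.4 F [ 0.4 -0.2 -1.5] q [-12. -57. -69.   0.  -4.   1.]
axes x [-0.2    0.058 -0.978] z [ 0.939 -0.273 -0.208]
shift [ 5.26 -0.05  0.78]
at z 85 rad 9.8 tan 17.0
at z 5 rad -7.3 tan 17.0
```

View pics/s2.png

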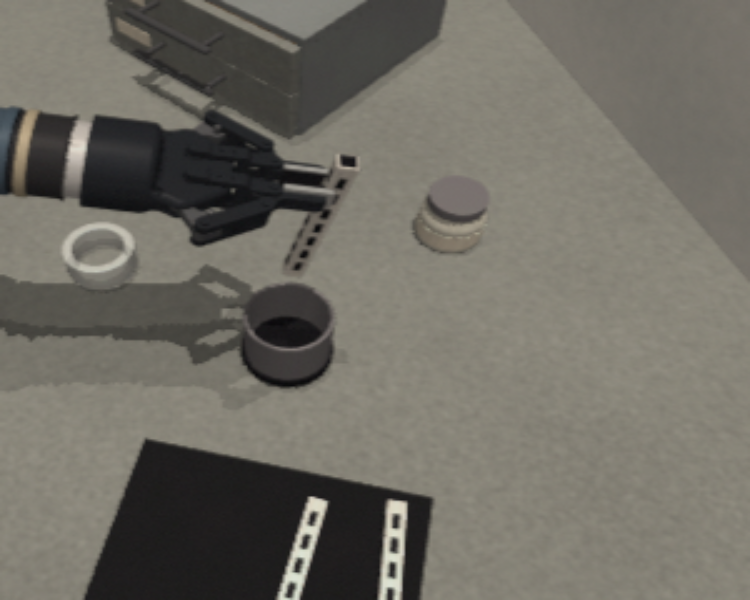

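The side view shows the rail held nearly upright over the holder at (288,330). The drawer front is flush. I'll insert the rail.

>>> move_arm(steps="0 0 0 0.07 -0.05 -0.33 0.05;0 0 0 0 0 0 0.05;0 0 0 0.59 0 0.125 0.05;0 0 0 0.59 0 0.125 0.05;0 0 0 0.59 0 0.125 0.05;0 0 0 0.59 0 0.125 0.05;0 0 0 0.59 0 0.125 0.05;0 0 0 0.59 0 0.125 0.05;0 0 0 0 0 0 0.05")

```text
time: 50.05
ee_pos: [0.6207, -0.0775, 0.2088]
ee_rot: [-3.139, 1.372, 2.853]
wrist_force: [-2.3, 1.7, 9.6]
grip_width: 0.0133
gripper_force: 69.5
```

Run:
```python
from h import *
tilt(580.4,-77.7,135)
```

```text
t 50.0 p [620.7 -77.5 208.8] w 13.3 F [-2.3  1.7  9.6] q [-10. -38. -69. -19.  -7.   1.]
axes x [-0.189  0.056 -0.98 ] z [ 0.939 -0.281 -0.197]
shift [ 3.2  -0.47 -0.93]
at z 85 rad 9.9 tan 17.1
at z 5 rad -6.2 tan 17.2
```

The elbow is at its range limit (q3 = -69°), so this tilt can't be reached this low. I'll back up and fit the arm's geometry to choose a reachable pose.

>>> move_arm(steps="0 0 0 -0.8 0 -0.16 0.05;0 0 0 -0.8 0 -0.16 0.05;0 0 0 -0.8 0 -0.16 0.05;0 0 0 -0.8 0 -0.16 0.05;0 0 0 0 0 0 0.05")

```text
time: 50.68
ee_pos: [0.6192, -0.077, 0.284]
ee_rot: [-3.135, 1.361, 2.858]
wrist_force: [0.3, -0.3, -0.8]
grip_width: 0.0131
gripper_force: 69.0
```

Run:
```python
from h import *
s=monitor.observe(); print(s["time"],s["ee_pos"].round(4),s["q"].round(4),s["ee_rot"].round(3),s["wrist_force"].round(1),s["grip_width"])
from scipy.optimize import least_squares
D=[([1.0432,.0488,.0976,1.6220,0,1.443],[.2040,.4831,.2301]),
(np.radians([-46.8,-6.1,.6,96.4,0,70.1]),[.3627,-.2881,.2623]),
(np.radians([-12,-57,-69,0,-4,1]),[.5888,-.0787,.2657]),
(np.radians([-10,-38,-69,-19,-7,1]),[.6207,-.0775,.2088]),(s["q"],s["ee_pos"])]
def fk(v,q):
    z0,L1,a,L2,b,Lt,off,r0=v
    q1,q2,q3,q4,q5,_=q; p=q2-q3+q4
    r=r0+L1*np.sin(q2+a)+L2*np.cos(q2-q3+b)+Lt*np.cos(p)*np.cos(q5)
    z=z0+L1*np.cos(q2+a)-L2*np.sin(q2-q3+b)-Lt*np.sin(p)*np.cos(q5)
    return r,z
def res(v):
    o=[]
    for q,p in D:
        r,z=fk(v,q); x=p[0]*np.cos(q[0])+p[1]*np.sin(q[0]); o+=[x-r,z-p[2]]
    return np.r_[o,np.array([v[2],v[4],v[7]])*.01]
best=min((least_squares(res,[.2,.3,0,.3,0,l,.07,0]) for l in (.15,.2,.25)),key=lambda r:r.cost)
print(best.x.round(3),(best.fun*1000).round(1))
print([(-p[0]*np.sin(q[0])+p[1]*np.cos(q[0])) for q,p in D])
```

```text
50.675 [ 0.6192 -0.077   0.284 ] [-0.1731 -0.829  -1.1008 -0.0608 -0.1149  0.0232] [-3.135  1.361  2.858] [ 0.3 -0.3 -0.8] 0.013142733016212061
[ 0.221  0.383 -0.009  0.483 -0.056  0.423  0.069  0.025] [ 0.5  0.9 -0.6 -1.   0.1 -0.8  0.  -0.7  0.   1.6 -0.1 -0.6  0.3]
[np.float64(0.06696052686657386), np.float64(0.06717889994769069), np.float64(0.04543818737574619), np.float64(0.031460823019417536), np.float64(0.03075796583843836)]
```

```bash
cat > ik.py <<'E'
from h import *
from scipy.optimize import least_squares
lo=np.array([-2.91,-.99,-1.21,-2.12,-1.49,-3.14]);hi=np.array([2.91,1.94,1.42,2.29,1.47,3.14])
V=np.array([.221,.383,-.009,.483,-.056,.107,.316,.067,.025])
def fk(q,v=V):
    z0,L1,a,L2,b,Lw,Lt,off,r0=v; q1,q2,q3,q4,q5,q6=q; p=q2-q3+q4
    e=np.array([np.cos(q1),np.sin(q1),0]);n=np.array([-e[1],e[0],0]);Z=np.array([0,0,1.])
    d0=np.cos(p)*e-np.sin(p)*Z; x0=-(np.sin(p)*e+np.cos(p)*Z)
    d=np.cos(q5)*d0+np.sin(q5)*n; y5=np.cos(q5)*n-np.sin(q5)*d0
    W=(r0+L1*np.sin(q2+a)+L2*np.cos(q2-q3+b))*e+(z0+L1*np.cos(q2+a)-L2*np.sin(q2-q3+b))*Z+off*n
    return W+Lw*d0+Lt*d,W+Lw*d0,W,np.c_[np.cos(q6)*x0+np.sin(q6)*y5,np.cos(q6)*y5-np.sin(q6)*x0,d]
def solve(pos,Rt,q0):
    f=lambda q:np.r_[(fk(q)[0]-pos)*5,(fk(q)[3]-Rt).ravel()]
    r=least_squares(f,np.clip(q0,lo+.01,hi-.01),bounds=(lo,hi)); return r.x,r.cost
def Rtool(az,lean):
    "tool horizontal at azimuth az (deg), dipping by lean; tool x along the rail, downwards"
    a,l=np.radians([az,lean]); h=np.array([np.cos(a),np.sin(a),0]); Z=np.array([0,0,1.])
    z=np.cos(l)*h-np.sin(l)*Z; x=-np.sin(l)*h-np.cos(l)*Z; return np.c_[x,np.cross(z,x),z]
E
python3 - <<'E'
from ik import *
s=monitor.observe(); P,_,_,M=fk(s["q"]); print("fk check",P.round(4),s["ee_pos"].round(4)); print((M-R.from_euler("xyz",s["ee_rot"]).as_matrix()).round(3).tolist())
for az in (-16,10,30,45,60,75,90):
  for lean in (8,15,22,30):
    row=[]
    for z in (.15,.18,.30):
        best=(None,9)
        for q5 in(.2,.8,1.3):
            for q3 in (-1,0):
              x,c=solve(np.array([.556,-.088,z]),Rtool(az,lean),[-.5,.2,q3,1,q5,-.5])
              if c<best[1]: best=(x,c)
        ok=best[1]<1e-6; row.append(np.degrees(best[0]).round().astype(int).tolist() if ok else "%.0e"%best[1])
    print(az,lean,row)
E
```

```text
fk check [ 0.6197 -0.0771  0.2856] [ 0.6192 -0.077   0.284 ]
[[-0.0, -0.0, -0.0], [-0.0, 0.0, 0.0], [0.0, 0.0, -0.0]]
-16 8 ['6e-02', '5e-02', '2e-02']
-16 15 ['3e-02', '2e-02', '1e-02']
-16 22 ['5e-03', '1e-03', '3e-03']
-16 30 [[-16, -53, -67, 16, 0, 0], [-16, -54, -63, 21, 0, 0], [-16, -54, -49, 35, 0, 0]]
10 8 ['2e-02', '1e-02', '5e-04']
10 15 ['4e-03', '2e-03', [-42, -57, -60, 20, 50, -18]]
10 22 [[-40, -46, -68, 10, 45, -24], [-40, -49, -66, 15, 45, -24], [-40, -52, -53, 32, 45, -24]]
10 30 [[-38, -43, -61, 23, 40, -29], [-38, -45, -58, 27, 40, -29], [-38, -46, -44, 42, 40, -29]]
30 8 [[-51, -13, -59, -4, 78, -41], [-51, -18, -58, 2, 78, -41], [-51, -31, -50, 22, 78, -41]]
30 15 [[-50, -17, -54, 20, 72, -55], [-50, -21, -52, 25, 72, -55], [-50, -29, -42, 43, 72, -55]]
30 22 [[-48, -19, -49, 32, 65, -60], [-48, -22, -47, 37, 65, -60], [-48, -27, -36, 54, 65, -60]]
30 30 [[-45, -20, -44, 42, 57, -62], [-45, -22, -42, 46, 57, -62], [-45, -25, -30, 62, 57, -62]]
45 8 [[-51, 18, -24, 85, 80, -128], [-51, 15, -23, 89, 80, -128], [-51, 7, -18, 103, 80, -128]]
45 15 [[-50, 9, -28, 72, 
[... 477 characters left out ...]
, -129], [-47, 20, -8, 99, 62, -129], [-47, 14, 1, 112, 62, -129]]
60 30 [[-45, 15, -10, 88, 57, -118], [-45, 14, -8, 92, 57, -118], [-45, 10, 2, 106, 57, -118]]
75 8 [[-46, 48, 12, 129, 58, -167], '2e-05', '2e-02']
75 15 [[-45, 42, 10, 121, 57, -156], [-45, 39, 11, 123, 57, -156], '2e-03']
75 22 [[-44, 36, 8, 113, 54, -146], [-44, 34, 9, 116, 54, -146], [-44, 29, 17, 129, 54, -146]]
75 30 [[-42, 29, 6, 105, 50, -136], [-42, 28, 8, 109, 50, -136], [-42, 24, 18, 122, 50, -136]]
90 8 ['1e-02', '2e-02', '8e-02']
90 15 ['2e-04', '2e-03', '4e-02']
90 22 [[-40, 47, 25, 126, 45, -156], [-40, 46, 26, 128, 45, -156], '1e-02']
90 30 [[-39, 41, 22, 118, 42, -148], [-39, 40, 24, 121, 42, -148], '2e-03']
```

```bash
cat >> ik.py <<'E'
def plan(pos_mm,Rt,n=8,show=True):
    "turn (tool rotvec, 10deg) then shift (turned tool axes, 25mm); IK check along: turn in place, then shift"
    s=monitor.observe(); R0=R.from_euler("xyz",s["ee_rot"]); p0=s["ee_pos"]; p1=np.array(pos_mm)/1000
    rv=(R0.inv()*R.from_matrix(Rt)).as_rotvec(); q=s["q"]
    print("t %.1f p"%s["time"],(p0*1000).round(1),"w %.1f"%(s["grip_width"]*1000),"F",s["wrist_force"].round(1),"turn",(np.degrees(rv)/10).round(2),"shift",(Rt.T@(p1-p0)/.025).round(2))
    bad=0
    for k in range(1,n+1): q,c=solve(p0,(R0*R.from_rotvec(rv*k/n)).as_matrix(),q); bad=max(bad,c)
    print(" after turn q",np.degrees(q).round(),"worst %.0e"%bad)
    for k in range(1,n+1): q,c=solve(p0+(p1-p0)*k/n,Rt,q); bad=max(bad,c)
    print(" end q",np.degrees(q).round(),"worst %.0e"%bad)
E
python3 - <<'E'
from ik import *
plan((572.7,-57.6,270),Rtool(35,15))
E
```

```text
t 50.7 p [619.2 -77.  284. ] w 13.1 F [ 0.3 -0.3 -0.8] turn [-5.02  0.27 -1.2 ] shift [ 0.82  1.7  -0.9 ]
 after turn q [-43. -16. -36.  32.  71. -50.] worst 1e-18
 end q [-45. -23. -42.  40.  72. -57.] worst 1e-18
```

>>> move_arm(steps="-0.84 0.045 -0.2 0 0 0 0.05;-0.84 0.045 -0.2 0 0 0 0.05;-0.84 0.045 -0.2 0 0 0 0.05;-0.84 0.045 -0.2 0 0 0 0.05;-0.84 0.045 -0.2 0 0 0 0.05;-0.83 0.045 -0.2 0 0 0 0.05;0 0 0 0.4 0.85 -0.45 0.05;0 0 0 0.42 0.85 -0.45 0.05;0 0 0 0 0 0 0.05")

```text
time: 51.8
ee_pos: [0.5717, -0.0559, 0.2595]
ee_rot: [3.109, 1.298, -2.593]
wrist_force: [0.3, -0.1, -0.9]
grip_width: 0.0135
gripper_force: 69.0
```

Run:
```python
from ik import *
plan((572.7,-57.6,148),Rtool(35,15))
```

```text
t 51.8 p [571.7 -55.9 259.5] w 13.5 F [ 0.3 -0.1 -0.9] turn [-0.16 -0.06 -0.09] shift [ 4.31 -0.08  1.15]
 after turn q [-45. -23. -43.  38.  72. -57.] worst 1e-19
 end q [-45. -13. -50.  21.  72. -57.] worst 1e-19
```

>>> move_arm(steps="-0.16 -0.06 -0.09 0 0 0 0.05;0 0 0 0.54 -0.01 0.14 0.05;0 0 0 0.54 -0.01 0.14 0.05;0 0 0 0.54 -0.01 0.14 0.05;0 0 0 0.54 -0.01 0.15 0.05;0 0 0 0 0 0 0.05")

```text
time: 52.55
ee_pos: [0.5722, -0.0562, 0.2036]
ee_rot: [3.139, 1.309, -2.532]
wrist_force: [-0.8, 0.2, -1.2]
grip_width: 0.0136
gripper_force: 69.0
```

Run:
```python
from ik import *
plan((572.7,-57.6,148),Rtool(35,15))
im=imaging.get_image("side"); cv2.imwrite("pics/s3.png",cv2.resize(im[120:320,180:400,::-1],(660,600),interpolation=cv2.INTER_CUBIC))
```

```text
t 52.5 p [572.2 -56.2 203.6] w 13.6 F [-0.8  0.2 -1.2] turn [ 0.01  0.   -0.  ] shift [ 2.15 -0.06  0.56]
 after turn q [-45. -19. -47.  30.  72. -57.] worst 7e-25
 end q [-45. -13. -50.  21.  72. -57.] worst 2e-19
```

View pics/s3.png

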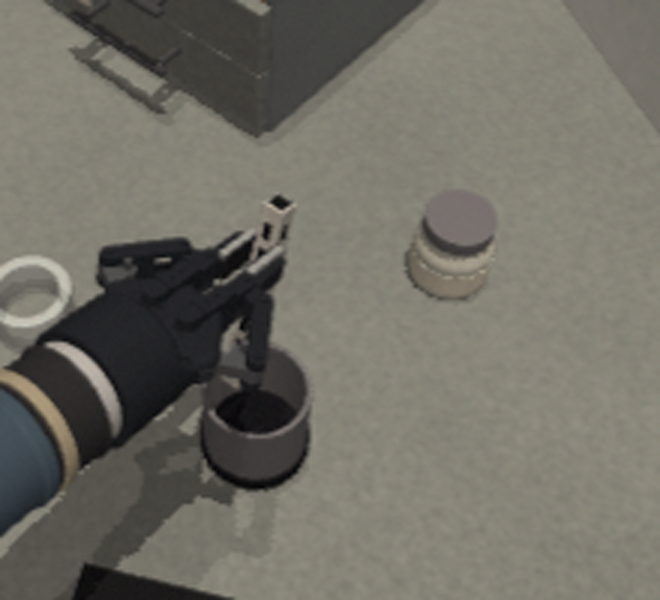

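The rail's lower end is entering the holder mouth near (255,385). I'll continue down.

>>> move_arm(steps="0 0 0 0.54 0 0.14 0.05;0 0 0 0.54 0 0.14 0.05;0 0 0 0.54 0 0.14 0.05;0 0 0 0.54 0 0.14 0.05;0 0 0 0 0 0 0.05")

```text
time: 53.22
ee_pos: [0.5718, -0.0565, 0.1479]
ee_rot: [3.137, 1.309, -2.533]
wrist_force: [-0.5, 0.1, -0.6]
grip_width: 0.0131
gripper_force: 69.0
```

Run:
```python
from ik import *
plan((572.7,-57.6,138),Rtool(35,15))
```

```text
t 53.2 p [571.8 -56.5 147.9] w 13.1 F [-0.5  0.1 -0.6] turn [ 0.01  0.   -0.  ] shift [ 0.38 -0.06  0.1 ]
 after turn q [-45. -13. -51.  21.  72. -57.] worst 4e-24
 end q [-45. -11. -51.  19.  72. -57.] worst 4e-24
```

>>> move_arm(steps="0 0 0 0.38 0 0.1 0.05;0 0 0 0 0 0 0.05;0 0 0 0 0 0 0.45;0 0 0 0 0 0 0.45;0 0 0 0 0 0 0.45;0 0 0 0 0 0 0.45;0 0 0 0 0 -0.6 0.45;0 0 0 0 0 -0.8 0.45;0 0 0 -0.5 0 -1 0.45;0 0 0 -1 0 -1 0.45;0 0 0 -1 0 -1 0.45;0 0 0 -1 0 0 0.45")

```text
time: 54.72
ee_pos: [0.504, -0.107, 0.2546]
ee_rot: [-3.134, 1.31, -2.525]
wrist_force: [0.5, -0.5, -0.1]
grip_width: 0.0386
gripper_force: 0.0
```

Run:
```python
from ik import *
im=scan()
Rd=lambda w:R.from_euler("xyz",[180,0,w],degrees=True).as_matrix()
for n,x,y,a,sg,w in(("B+",492,-318.8,57.4,45,237.4),("B-",492,-318.8,57.4,-45,57.4)):
    u=np.array([np.cos(np.radians(a)),np.sin(np.radians(a))]);g=np.array([x,y])+sg*u
    print(n,g.round(1)); plan((*g,120),Rd(w))
```

```text
rail [579. 356.] [ 491.9 -318.7] [ 14.3 161.9] ang 57.7
rail [587. 319.] [ 562.6 -342.3] [ 14.6 160.7] ang 65.2
B+ [ 516.2 -280.9]
t 54.8 p [ 505.3 -107.1  258.5] w 38.3 F [1.3 0.  3. ] turn [-1.51  7.41 -1.87] shift [ 5.62 -4.12  5.54]
 after turn q [-19.   2.   8.  96.   0. -77.] worst 1e-21
 end q [-35.  12.   3.  81.   0. -92.] worst 4e-18
B- [ 467.8 -356.7]
t 54.8 p [ 505.3 -107.1  258.5] w 38.3 F [1.3 0.  3. ] turn [ 9.84  2.01 12.79] shift [-9.22  4.12  5.54]
 after turn q [-19.   2.   8.  96.   0. 103.] worst 5e-04
 end q [-44.  12.   3.  81.   0.  79.] worst 5e-04
```

>>> move_arm(steps="-0.19 0.926 -0.234 0 0 0 0.6;-0.19 0.926 -0.234 0 0 0 0.6;-0.19 0.926 -0.234 0 0 0 0.6;-0.19 0.926 -0.234 0 0 0 0.6;-0.19 0.926 -0.234 0 0 0 0.6;-0.19 0.926 -0.234 0 0 0 0.6;-0.19 0.926 -0.234 0 0 0 0.6;-0.19 0.926 -0.234 0 0 0 0.6;0 0 0 0 0 0 0.6")

```text
time: 55.9
ee_pos: [0.5054, -0.103, 0.2519]
ee_rot: [3.132, 0.001, -2.132]
wrist_force: [-0.4, -0.3, 0.1]
grip_width: 0.0516
gripper_force: 0.0
```

Run:
```python
from ik import *
Rd=lambda w:R.from_euler("xyz",[180,0,w],degrees=True).as_matrix()
plan((516.2,-280.9,110),Rd(237.5))
im=imaging.get_image("side"); cv2.imwrite("pics/s4.png",cv2.resize(im[120:320,180:400,::-1],(660,600),interpolation=cv2.INTER_CUBIC))
```

```text
t 55.9 p [ 505.4 -103.   251.9] w 51.6 F [-0.4 -0.3  0.1] turn [0.05 0.   0.04] shift [ 5.77 -4.19  5.68]
 after turn q [-19.   2.   7.  95.   0. -76.] worst 2e-22
 end q [-35.  13.   2.  79.   0. -93.] worst 6e-18
```

View pics/s4.png

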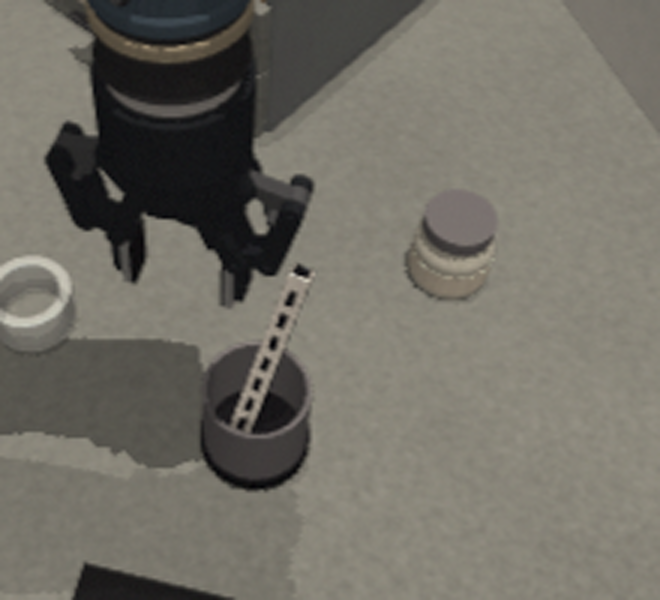

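Rail 1 stands in the holder, leaning outward with its top near (302,272). Next is rail B.

>>> move_arm(steps="0.05 0 0.04 0.96 -0.7 0 0.6;0 0 0 0.96 -0.7 0.4 0.6;0 0 0 0.96 -0.7 0.4 0.6;0 0 0 0.96 -0.7 0.4 0.6;0 0 0 0.96 -0.7 0.6 0.6;0 0 0 0.97 -0.7 0.6 0.6;0 0 0 0 0 0.9 0.6;0 0 0 0 0 0.9 0.6;0 0 0 0 0 0.8 0.6;0 0 0 0 0 0.6 0.6;0 0 0 0 0 0.5 0.6;0 0 0 0 0 0 0.6")

```text
time: 57.45
ee_pos: [0.5134, -0.2831, 0.0996]
ee_rot: [3.141, 0.001, -2.145]
wrist_force: [0.6, 0.5, 0.1]
grip_width: 0.0512
gripper_force: 0.0
```

Run:
```python
from ik import *
Rd=lambda w:R.from_euler("xyz",[180,0,w],degrees=True).as_matrix()
plan((516.2,-280.9,8),Rd(237.5))
```

```text
t 57.5 p [ 513.4 -283.1   99.6] w 51.2 F [0.6 0.5 0.1] turn [ 0.    0.   -0.04] shift [-0.14 -0.05  3.67]
 after turn q [-35.  13.   1.  78.  -0. -93.] worst 9e-26
 end q [-35.  16.  -6.  68.  -0. -93.] worst 8e-25
```

>>> move_arm(steps="0 0 -0.04 -0.14 -0.05 0.75 0.6;0 0 0 0 0 0.75 0.6;0 0 0 0 0 0.75 0.6;0 0 0 0 0 0.75 0.6;0 0 0 0 0 0.65 0.6;0 0 0 0 0 0 0.6;0 0 0 0 0 0 0.05;0 0 0 0 0 0 0.05;0 0 0 0 0 0 0.05;0 0 0 0 0 0 0.05;0 0 0 0 0 0 0.05", grip_force=70)

```text
time: 58.82
ee_pos: [0.5184, -0.2819, 0.011]
ee_rot: [-3.138, 0.0, -2.137]
wrist_force: [-1.4, 0.3, 5.4]
grip_width: 0.0132
gripper_force: 69.9
```

>>> move_arm(steps="0 0 0 0 0 -1 0.05;0 0 0 0 0 -1 0.05;0 0 0 0 0 -1 0.05;0 0 0 0 0 -1 0.05;0 0 0 0 0 -1 0.05;0 0 0 0 0 -1 0.05;0 0 0 0 0 -1 0.05;0 0 0 0 0 -1 0.05;0 0 0 0 0 -1 0.05;0 0 0 0 0 -1 0.05;0 0 0 0 0 -1 0.05;0 0 0 0 0 -1 0.05")

```text
time: 60.32
ee_pos: [0.5168, -0.2808, 0.3093]
ee_rot: [3.141, 0.0, -2.137]
wrist_force: [0.6, -0.3, -0.1]
grip_width: 0.0132
gripper_force: 69.1
```

```bash
cat >> ik.py <<'E'
def slot(rad,tan,z,az=35):
    a=np.radians(az); e=np.array([np.cos(a),np.sin(a)]); t=np.array([-e[1],e[0]]); return (*(Hc+rad*e+tan*t),z)
E
python3 - <<'E'
from ik import *
print(np.round(slot(31,-16,300),1)); plan(slot(31,-16,310),Rtool(35,15),12)
E
```

```text
[591.1 -83.8 300. ]
t 60.3 p [ 516.8 -280.8  309.3] w 13.2 F [ 0.6 -0.3 -0.1] turn [ 1.48 -7.4   1.92] shift [-1.83  4.75  6.71]
 after turn q [ -67.   15.   -2.  111.   71. -129.] worst 3e-19
 end q [-46. -19. -34.  45.  73. -59.] worst 3e-19
```

>>> move_arm(steps="0.185 -0.925 0.24 0 0 0 0.05;0.185 -0.925 0.24 0 0 0 0.05;0.185 -0.925 0.24 0 0 0 0.05;0.185 -0.925 0.24 0 0 0 0.05;0.185 -0.925 0.24 0 0 0 0.05;0.185 -0.925 0.24 0 0 0 0.05;0.185 -0.925 0.24 0 0 0 0.05;0.185 -0.925 0.24 0 0 0 0.05;0 0 0 0 0 0 0.05")

```text
time: 61.45
ee_pos: [0.5156, -0.2807, 0.3044]
ee_rot: [3.104, 1.31, -2.568]
wrist_force: [0.1, -0.0, -1.1]
grip_width: 0.0134
gripper_force: 69.2
```

>>> move_arm(steps="0 0 0 -0.26 0.68 0.96 0.05;0 0 0 -0.26 0.68 0.96 0.05;0 0 0 -0.26 0.68 0.96 0.05;0 0 0 -0.26 0.68 0.96 0.05;0 0 0 -0.26 0.68 0.96 0.05;0 0 0 -0.26 0.68 0.96 0.05;0 0 0 -0.26 0.67 0.96 0.05;0 0 0 0 0 0 0.05;0 0 0 0 0 0 0.05")

```text
time: 62.58
ee_pos: [0.5918, -0.084, 0.3116]
ee_rot: [-3.124, 1.31, -2.514]
wrist_force: [0.4, 0.4, -0.4]
grip_width: 0.0138
gripper_force: 69.2
```

Run:
```python
from ik import *
plan(slot(31,-16,205),Rtool(35,15),12); plan(slot(31,-16,140),Rtool(35,15),12)
```

```text
t 62.6 p [591.8 -84.  311.6] w 13.8 F [ 0.4  0.4 -0.4] turn [-0.01  0.    0.02] shift [4.12 0.02 1.08]
 after turn q [-46. -19. -34.  45.  73. -59.] worst 5e-21
 end q [-46. -13. -42.  31.  73. -59.] worst 9e-18
t 62.6 p [591.8 -84.  311.6] w 13.8 F [ 0.4  0.4 -0.4] turn [-0.01  0.    0.02] shift [6.64 0.02 1.76]
 after turn q [-46. -19. -34.  45.  73. -59.] worst 5e-21
 end q [-46.  -6. -46.  21.  73. -59.] worst 5e-21
```

>>> move_arm(steps="0 0 0 0.69 0 0.18 0.05;0 0 0 0.69 0 0.18 0.05;0 0 0 0.69 0 0.18 0.05;0 0 0 0.69 0 0.18 0.05;0 0 0 0.69 0 0.18 0.05;0 0 0 0.67 0 0.18 0.05;0 0 0 0 0 0 0.05")

```text
time: 63.45
ee_pos: [0.5911, -0.0855, 0.2021]
ee_rot: [3.134, 1.309, -2.54]
wrist_force: [0.2, -0.1, -0.8]
grip_width: 0.0138
gripper_force: 69.2
```

>>> move_arm(steps="0 0 0 0.45 0 0.12 0.05;0 0 0 0.45 0 0.12 0.05;0 0 0 0.45 0 0.12 0.05;0 0 0 0 0 0 0.05")

```text
time: 63.95
ee_pos: [0.5907, -0.0837, 0.1667]
ee_rot: [3.136, 1.31, -2.537]
wrist_force: [-0.4, -0.1, -0.5]
grip_width: 0.0134
gripper_force: 69.2
```

Run:
```python
from ik import *
plan(slot(31,-16,140),Rtool(35,15),12)
```

```text
t 64.0 p [590.7 -83.7 166.7] w 13.4 F [-0.4 -0.1 -0.5] turn [ 0.    0.   -0.01] shift [ 1.03 -0.01  0.29]
 after turn q [-46.  -9. -45.  25.  73. -59.] worst 2e-27
 end q [-46.  -6. -46.  21.  73. -59.] worst 2e-27
```

No contact so far. I'll finish lowering, release, and retreat, opening the fingers only a little beside rail 1.

>>> move_arm(steps="0 0 0 0.4 0 0.11 0.05;0 0 0 0.4 0 0.11 0.05;0 0 0 0.23 0 0.07 0.05;0 0 0 0 0 0 0.05;0 0 0 0 0 0 0.32;0 0 0 0 0 0 0.32;0 0 0 0 0 0 0.32;0 0 0 0 0 -0.6 0.32;0 0 0 0 0 -0.8 0.32;0 0 0 0 0 -1 0.32;0 0 0 -0.6 0 -1 0.4;0 0 0 -1 0 -1 0.45")

```text
time: 65.45
ee_pos: [0.5122, -0.1394, 0.2091]
ee_rot: [-3.139, 1.31, -2.529]
wrist_force: [0.3, -0.6, -1.6]
grip_width: 0.0381
gripper_force: 0.0
```

>>> move_arm(steps="0 0 0 -1 0 -0.3 0.45;0 0 0 -1 0 -0.3 0.45;0 0 0 -1 0 -0.3 0.45;0 0 0 0 0 0 0.45")

```text
time: 65.95
ee_pos: [0.5114, -0.1414, 0.2895]
ee_rot: [-3.112, 1.31, -2.503]
wrist_force: [-0.4, -0.4, -0.1]
grip_width: 0.0388
gripper_force: 0.0
```

Run:
```python
from ik import *
im=scan()
Rd=lambda w:R.from_euler("xyz",[180,0,w],degrees=True).as_matrix()
a=65.2;u=np.array([np.cos(np.radians(a)),np.sin(np.radians(a))]);g=np.array([562.5,-342.3])+45*u
print(g.round(1)); plan((*g,110),Rd(a+180))
im=imaging.get_image("side"); cv2.imwrite("pics/s5.png",cv2.resize(im[120:320,180:400,::-1],(660,600),interpolation=cv2.INTER_CUBIC))
```

```text
rail [587. 319.] [ 562.5 -342.3] [ 14.8 160.7] ang 65.2
[ 581.4 -301.5]
t 66.0 p [ 511.1 -140.9  287.7] w 38.5 F [ 0.6 -0.7 -0. ] turn [-2.    7.31 -2.55] shift [ 4.65 -5.25  7.11]
 after turn q [-23.   5.  15. 100.   0. -88.] worst 5e-22
 end q [-33.  23.  15.  82.   0. -98.] worst 2e-17
```

View pics/s5.png

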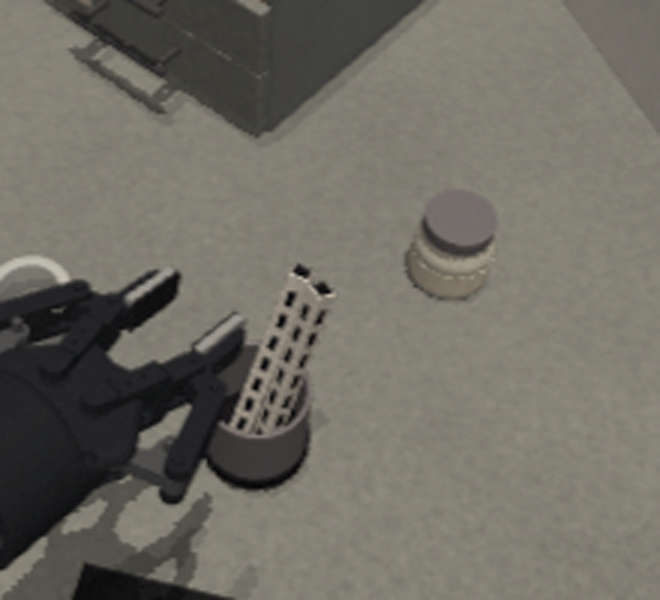

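Both rails stand side by side, leaning to the far rim. My picture views are used up, so I'll check the last rail by numbers.

>>> move_arm(steps="-0.25 0.914 -0.319 0 0 0 0.6;-0.25 0.914 -0.319 0 0 0 0.6;-0.25 0.914 -0.319 0 0 0 0.6;-0.25 0.914 -0.319 0 0 0 0.6;-0.25 0.914 -0.319 0 0 0 0.6;-0.25 0.914 -0.319 0 0 0 0.6;-0.25 0.914 -0.319 0 0 0 0.6;-0.25 0.914 -0.319 0 0 0 0.6;0 0 0 0 0 0 0.6")

```text
time: 67.18
ee_pos: [0.5121, -0.1381, 0.285]
ee_rot: [3.136, 0.002, -1.999]
wrist_force: [-0.7, -0.5, -1.0]
grip_width: 0.0509
gripper_force: 0.0
```

Run:
```python
from ik import *
Rd=lambda w:R.from_euler("xyz",[180,0,w],degrees=True).as_matrix()
plan((581.4,-301.5,100),Rd(245.2))
```

```text
t 67.2 p [ 512.1 -138.1  285. ] w 50.9 F [-0.7 -0.5 -1. ] turn [0.03 0.01 0.03] shift [ 4.77 -5.26  7.4 ]
 after turn q [-22.   5.  14.  99.   0. -88.] worst 6e-24
 end q [-33.  23.  14.  81.   0. -98.] worst 2e-17
```

>>> move_arm(steps="0.03 0 0.03 0.8 -0.88 0.3 0.6;0 0 0 0.8 -0.88 0.5 0.6;0 0 0 0.8 -0.88 0.6 0.6;0 0 0 0.8 -0.88 0.6 0.6;0 0 0 0.8 -0.87 0.7 0.6;0 0 0 0.77 -0.87 0.7 0.6;0 0 0 0 0 0.9 0.6;0 0 0 0 0 0.9 0.6;0 0 0 0 0 0.8 0.6;0 0 0 0 0 0.8 0.6;0 0 0 0 0 0.6 0.6;0 0 0 0 0 0 0.6")

```text
time: 68.68
ee_pos: [0.5781, -0.3037, 0.0995]
ee_rot: [3.14, 0.003, -2.011]
wrist_force: [0.7, 0.5, 0.4]
grip_width: 0.0509
gripper_force: 0.0
```

Run:
```python
from ik import *
Rd=lambda w:R.from_euler("xyz",[180,0,w],degrees=True).as_matrix()
plan((581.4,-301.5,8),Rd(245.2))
```

```text
t 68.7 p [ 578.1 -303.7   99.5] w 50.9 F [0.7 0.5 0.4] turn [ 0.01  0.02 -0.04] shift [-0.13 -0.08  3.66]
 after turn q [-34.  23.  13.  80.  -0. -99.] worst 1e-25
 end q [-33.  26.   6.  70.  -0. -98.] worst 3e-24
```

>>> move_arm(steps="0 0 -0.04 -0.13 -0.08 0.75 0.6;0 0 0 0 0 0.75 0.6;0 0 0 0 0 0.75 0.6;0 0 0 0 0 0.75 0.6;0 0 0 0 0 0.65 0.6;0 0 0 0 0 0 0.6;0 0 0 0 0 0 0.05;0 0 0 0 0 0 0.05;0 0 0 0 0 0 0.05;0 0 0 0 0 0 0.05;0 0 0 0 0 0 0.05", grip_force=70)

```text
time: 70.05
ee_pos: [0.5845, -0.3025, 0.0125]
ee_rot: [-3.136, 0.002, -2.002]
wrist_force: [-0.4, 0.7, 5.0]
grip_width: 0.0132
gripper_force: 69.9
```

>>> move_arm(steps="0 0 0 0 0 -1 0.05;0 0 0 0 0 -1 0.05;0 0 0 0 0 -1 0.05;0 0 0 0 0 -1 0.05;0 0 0 0 0 -1 0.05;0 0 0 0 0 -1 0.05;0 0 0 0 0 -1 0.05;0 0 0 0 0 -1 0.05;0 0 0 0 0 -1 0.05;0 0 0 0 0 -1 0.05;0 0 0 0 0 -1 0.05;0 0 0 0 0 -1 0.05")

```text
time: 71.55
ee_pos: [0.5823, -0.3019, 0.3104]
ee_rot: [-3.141, 0.003, -2.002]
wrist_force: [-1.1, -0.0, -0.9]
grip_width: 0.0132
gripper_force: 69.1
```

Run:
```python
from ik import *
plan(slot(11,0,312),Rtool(35,13),12)
```

```text
t 71.5 p [ 582.3 -301.9  310.4] w 13.2 F [-1.1 -0.  -0.9] turn [ 2.03 -7.49  2.55] shift [-1.07  7.58  4.36]
 after turn q [ -62.   21.    5.  102.   75. -119.] worst 5e-20
 end q [-49. -21. -36.  51.  76. -65.] worst 5e-20
```

Run:
```python
from ik import *
plan(slot(22,0,312),Rtool(35,18),12)
```

```text
t 71.5 p [ 582.3 -301.9  310.4] w 13.2 F [-1.1 -0.  -0.9] turn [ 1.9  -7.01  2.61] shift [-1.58  7.58  4.67]
 after turn q [ -61.   17.    5.   96.   71. -110.] worst 5e-19
 end q [-46. -21. -33.  54.  70. -64.] worst 5e-19
```

>>> move_arm(steps="0.237 -0.876 0.326 0 0 0 0.05;0.237 -0.876 0.326 0 0 0 0.05;0.237 -0.876 0.326 0 0 0 0.05;0.237 -0.876 0.326 0 0 0 0.05;0.237 -0.876 0.326 0 0 0 0.05;0.237 -0.876 0.326 0 0 0 0.05;0.237 -0.876 0.326 0 0 0 0.05;0.237 -0.876 0.326 0 0 0 0.05;0 0 0 0 0 0 0.05")

```text
time: 72.68
ee_pos: [0.5807, -0.3015, 0.305]
ee_rot: [3.114, 1.255, -2.557]
wrist_force: [-0.8, 0.1, -0.4]
grip_width: 0.013
gripper_force: 69.2
```

>>> move_arm(steps="0 0 0 -0.2 0.95 0.58 0.05;0 0 0 -0.2 0.95 0.58 0.05;0 0 0 -0.2 0.95 0.58 0.05;0 0 0 -0.2 0.95 0.58 0.05;0 0 0 -0.2 0.95 0.58 0.05;0 0 0 -0.2 0.95 0.58 0.05;0 0 0 -0.2 0.95 0.58 0.05;0 0 0 -0.2 0.93 0.58 0.05;0 0 0 0 0 0 0.05;0 0 0 0 0 0 0.05")

```text
time: 73.92
ee_pos: [0.5746, -0.0768, 0.3143]
ee_rot: [-3.124, 1.256, -2.513]
wrist_force: [0.2, 0.2, -0.4]
grip_width: 0.0137
gripper_force: 69.3
```

Run:
```python
from ik import *
plan(slot(22,0,205),Rtool(35,18),12);plan(slot(22,0,140),Rtool(35,18),12)
```

```text
t 73.9 p [574.6 -76.8 314.3] w 13.7 F [ 0.2  0.2 -0.4] turn [-0.   -0.    0.03] shift [4.15 0.03 1.37]
 after turn q [-47. -21. -32.  54.  70. -64.] worst 5e-22
 end q [-46. -16. -42.  39.  70. -64.] worst 5e-18
t 73.9 p [574.6 -76.8 314.3] w 13.7 F [ 0.2  0.2 -0.4] turn [-0.   -0.    0.03] shift [6.62 0.03 2.17]
 after turn q [-47. -21. -32.  54.  70. -64.] worst 5e-22
 end q [-46. -10. -46.  29.  70. -64.] worst 5e-22
```

>>> move_arm(steps="0 0 0 0.69 0 0.23 0.05;0 0 0 0.69 0 0.23 0.05;0 0 0 0.69 0 0.23 0.05;0 0 0 0.69 0 0.23 0.05;0 0 0 0.69 0 0.23 0.05;0 0 0 0.69 0 0.23 0.05;0 0 0 0 0 0 0.05")

```text
time: 74.8
ee_pos: [0.5748, -0.0769, 0.202]
ee_rot: [3.137, 1.256, -2.536]
wrist_force: [-0.2, -0.3, -0.6]
grip_width: 0.0135
gripper_force: 69.2
```

>>> move_arm(steps="0 0 0 0.4 0 0.13 0.05;0 0 0 0.4 0 0.13 0.05;0 0 0 0.4 0 0.13 0.05;0 0 0 0 0 0 0.05")

```text
time: 75.3
ee_pos: [0.5744, -0.0757, 0.1705]
ee_rot: [3.139, 1.257, -2.532]
wrist_force: [-0.2, -0.0, -1.4]
grip_width: 0.0134
gripper_force: 69.2
```

Run:
```python
from ik import *
plan(slot(22,0,140),Rtool(35,18),12)
```

```text
t 75.3 p [574.4 -75.7 170.5] w 13.4 F [-0.2 -0.  -1.4] turn [ 0.01  0.   -0.  ] shift [ 1.16 -0.01  0.37]
 after turn q [-46. -13. -44.  34.  70. -64.] worst 2e-27
 end q [-46. -10. -46.  29.  70. -64.] worst 7e-27
```

>>> move_arm(steps="0 0 0 0.4 0 0.13 0.05;0 0 0 0.4 0 0.13 0.05;0 0 0 0.3 0 0.1 0.05;0 0 0 0 0 0 0.05;0 0 0 0 0 0 0.4;0 0 0 0 0 0 0.4;0 0 0 0 0 0 0.4;0 0 0 0 0 -0.6 0.4;0 0 0 0 0 -0.8 0.4;0 0 0 0 0 -1 0.4;0 0 0 -0.6 0 -1 0.45;0 0 0 -1 0 -1 0.45")

```text
time: 76.8
ee_pos: [0.4988, -0.1293, 0.2154]
ee_rot: [-3.139, 1.257, -2.528]
wrist_force: [0.3, -0.2, -0.7]
grip_width: 0.0383
gripper_force: 0.0
```

>>> move_arm(steps="0 0 0 -1 0 -0.8 0.45;0 0 0 -1 0 -0.8 0.45;0 0 0 -1 0 -0.8 0.45;0 0 0 0 0 -0.8 0.45;0 0 0 0 0 0 0.45")

```text
time: 77.42
ee_pos: [0.456, -0.1608, 0.3117]
ee_rot: [-3.131, 1.257, -2.522]
wrist_force: [-0.0, -1.3, -0.4]
grip_width: 0.0386
gripper_force: 0.0
```

Run:
```python
from ik import *
plan(slot(22,0,140),Rtool(35,18),12)
scan()
c=cal("side"); im=imaging.get_image("side"); g=cv2.cvtColor(im,cv2.COLOR_RGB2HSV); 
# rails: bright low-saturation pixels around the holder, as text map
q=w2px(c,[[*(Hc/1000),.12]])[0].astype(int); print(q)
sub=g[q[1]-45:q[1]+40:2,q[0]-35:q[0]+45,2]; print("\n".join("".join(" .:*#"[min(4,int(v)//45)] for v in r) for r in sub))
# drawer handle: predicted pixels if shut
a=np.radians(32.5);X=np.array([np.cos(a),np.sin(a)]);h=np.array([.4074,.2394])
print(w2px(c,[[*(h+X*(.152-o)),.132] for o in(0,.005,.152)]).round(1))
```

```text
t 77.4 p [ 456.  -160.8  311.7] w 38.6 F [-0.  -1.3 -0.4] turn [-0.01  0.    0.02] shift [4.73 0.06 7.67]
 after turn q [ -68.   -7.  -22.  108.   68. -126.] worst 7e-21
 end q [-46. -10. -46.  29.  70. -64.] worst 7e-21
[264 239]
::::::::*:::::::::::::::::::*::::::::::::::::::::::::::::::::::::::*::::::::::::
::::::***:::::******:::*:::::::::::::***:::::::::::::::::::::**:::::::::::::::::
::::::::::::::::::::::::::::::*:::::::::::::::::::::::::::::::::::::::::::::::::
::::::::::::::::::****::::::::::::::::::::::::::::::::::::::::::::::::::::::::::
::::::::::::::**:::::::::**:::**::::::::::::::::::::::::::::::::::::::::::::::::
:::**::::::::::::::::::::::::::::::::::::::::::::::::::::::::::::::::::::::*****
:::::::::::::::::::::::::*:::::::::::::::::::::::::::::::::::::::*::::::::::::::
:::::::::::::::::::::::::::::::::::::::::**:::::::.:::::::::::::::*:::::::::::::
*:::::::::::::::::::::::::::::::::::::::::::::*:.    .:*:::::::::::::::::::::*::
::::::::::::::::::::::::::*:::::::::::::::::::***#:  :*:::::**::::**::::::::::::
::::::::*:::::::::::::::***:*::::**::::::::::**********:...
[... 1959 characters left out ...]
****::
::::***::::::::::. ..........:::::::..::::::::.........::**::::**:::**::::::::**
****::**:::::**::.  ................................. :***::::::::::::::::::::::
:**::::::*:::***:.  ..................................:**:::::*::**********::::*
:***::*::********:   ............................... .::**::::::::::::****:::::*
:::*************::.   ............................. .::***::::::::::::******:::*
:**************:::::   ..........................  .::***:::::************:::::*
:*****:::::*****:::::.    .....................   .:::::*:::::****::****::::**::
::::**:**:::****:::::::       .............     .:::::::::*******:::**::::::****
[[215.2 114.4]
 [213.9 115.3]
 [172.3 143.2]]
```

Run:
```python
from h import *
a=np.radians(32.5);X=np.array([np.cos(a),np.sin(a)]);Y=np.array([-X[1],X[0]]);h=np.array([.4074,.2394])+X*.152
o=np.arange(-.02,.0301,.002)
for n in("side","top"):
    c=cal(n); g=cv2.cvtColor(imaging.get_image(n),cv2.COLOR_RGB2GRAY).astype(np.float32)
    for lab,off,z,w in (("handle",0,.132,.05),("front",.035,.157,.12)):
        r=[]
        for v in o:
            q=w2px(c,[[*(h+X*(off-v)+Y*y),z] for y in np.linspace(-w,w,60)]).astype(np.float32); r.append(cv2.remap(g,q[:,:1],q[:,1:],cv2.INTER_LINEAR).mean())
        print(n,lab,np.round(r).astype(int).tolist())
```

```text
side handle [60, 61, 61, 60, 60, 63, 67, 68, 65, 60, 51, 46, 49, 56, 60, 61, 62, 69, 80, 85, 85, 84, 85, 85, 85, 83]
side front [68, 87, 110, 123, 127, 128, 129, 125, 110, 87, 70, 63, 61, 61, 61, 61, 62, 67, 72, 74, 74, 74, 75, 75, 76, 77]
top handle [61, 62, 62, 61, 61, 65, 72, 76, 73, 67, 76, 98, 112, 109, 87, 61, 48, 49, 54, 63, 75, 82, 80, 75, 79, 95]
top front [87, 112, 126, 128, 128, 130, 128, 111, 82, 63, 62, 69, 72, 70, 68, 65, 63, 65, 65, 63, 63, 68, 72, 71, 68, 64]
```

```bash
python3 -c "
from cell import job; print(job.close_job())"
```

```text
the job is handed in; nothing more can be done
None
```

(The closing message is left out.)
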